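# Clear the pump off the tray, stow the lever and stem, shut the tray

## Task

The hand pump has been left lying across the open top tray of the grey cabinet: first lift it off and set it down gently, lying on the white mat, without disturbing the four black caps there. Then put the red tire lever and the bent steel valve stem flat in the open tray and let go of them. Last, push the tray fully shut.

Things in the scene. Friction and masses are not known exactly. Their poses are not given: they have to be found in the camera images.
- cabinet: Grey two-drawer bench cabinet, fixed to the bench, 260 deep (x) x 220 wide (y) x 130 high; origin at the centre of its underside; its own -x axis points out of the drawer fronts, towards the robot. Its top drawer is the tray. The lower drawer stays shut.
- cabinet_drawer0 (a joint): How far the top tray is pulled out, in m: 0 = fully shut (a hard stop), 0.18 = stop at fully open. It starts about 0.135 to 0.16 open, slides along the cabinet's x axis (towards cabinet +x to shut), stays where left, and needs about 1 to 2 N to slide.
- tray_floor (a point): Point on the top tray's inner floor, 75 above the bench, mid-width, 65 behind its front wall's inner face; moves with the tray, axes as the cabinet's. Inside, the tray is 178 wide (y), 215 long (x), 33 deep; its 6 mm side walls have rims 108 above the bench. At the start it is open from above from 65 in front of this point to about 60 behind it (+x), where the 130 high cabinet begins.
- cabinet_drawer0_handle (a point): Centre of the tray's steel bar handle: a horizontal bar 11 thick and 110 long along cabinet y, 35 out from the face of the front panel, 95 above the bench, with a 29 gap between bar and panel. The front panel is 214 wide, 15 thick (21 with the box wall behind it) and rises to 118 above the bench.
- mat: White hard silicone mat fixed on the bench, 190 (its x) x 280 (its y) x 5 thick; origin at the centre of its underside. The caps stand in a row along its +x edge (53 to 80 from the centre line); the rest, x from -95 to +45, is clear.
- pad: Black rubber pad fixed on the bench, 190 (x) x 240 (y) x 5 thick, on which the lever and the stem lie; origin at the centre of its underside. Mat and pad lie either side of the cabinet's tray; which is on which side varies.
- pump: Aluminium hand pump lying level, 230 long along its x axis, about 0.2 kg: a round barrel 24 in diameter in the middle 130, and 50 long square blocks 30 x 30 (one black, one aluminium) at its ends, on which it rests across the tray's side rims. Origin midway along, on its underside.
- pump_mid (a point): Middle of the pump's barrel, on its axis, 15 above its underside.
- lever: Red plastic tire lever, about 35 g: a flat bar 20 wide (its y) and 10 thick, 134 long along its x (-65 to +69), whose last 20 at the +x end curl up to 18 high; origin at the centre of its underside.
- lever_mid (a point): Centre of the lever, 5 above its underside.
- stem: Bent steel valve stem lying flat, about 30 g, 12 in diameter: a straight leg 50 long along its x axis (x from -25 to +25) and, at its +x end, a side leg pointing to +y that reaches y = +30; a brass ring on its -x end. Origin under the middle of the long leg, on the underside.
- stem_mid (a point): Middle of the stem's long leg, on its axis, 6 above its underside.
- cap0: Black plastic cap, 22 in diameter, 12 high, standing loose on the white mat, not to be disturbed; origin at the centre of its underside.
- cap1: Black plastic cap, 22 in diameter, 12 high, standing loose on the white mat, not to be disturbed; origin at the centre of its underside.
- cap2: Black plastic cap, 22 in diameter, 12 high, standing loose on the white mat, not to be disturbed; origin at the centre of its underside.
- cap3: Black plastic cap, 22 in diameter, 12 high, standing loose on the white mat, not to be disturbed; origin at the centre of its underside.
Things that resemble listed ones, but are neither listed nor needed, are in the scene too. Of the things shaped like the stem, the steel one is meant. Of the things shaped like the pump, the aluminium one is meant.

How it is judged:
By the outcome, as a careful person would: the job done as asked, in the order asked, and still so for the second after the job is handed in, with the robot touching nothing.
It also fails if it takes over 72 s, if anything falls off the work surface, if the arm or the gripper's body presses on something with over 40 N, if the wrist force passes 120 N, or if a joint passes its speed limit or range.

## Robot

A 6-joint arm with a two-finger parallel gripper is mounted at the origin on the work surface. World frame = base frame: x ahead of the robot, y to its left, z up, the work surface at z = 0. Lengths are in m, angles in rad, forces in N, time in s.
With the tool pointing down it reaches from about 0.375 to 0.9 m from the base axis. Payload 3.1 kg.
Tool frame: the origin (TCP) lies at the very end of the fingers, on their centre line; the grasp point (between the pads) lies 19 mm behind it; z points along the fingers, y is the direction in which the jaws open and shut (so a half turn about z gives the same grasp; the last joint's range is limited). The gripper opens to 87 mm and grips with 3 to 60 N. Pads are 19 mm wide; open, the fingers measure 117 mm over their backs; the gripper's body (75 mm by 190 mm) begins 51 mm behind the grasp point.
Start: joints at [1.095, 0.527, 1.433, -0, 1.181, -0.178], TCP at [0.183, 0.597, 0.223] pointing down, gripper open.
Joint ranges: [-3.08, 3.08], [-0.75, 2.2], [0.22, 2.44], [-1.43, 4.57], [0, 2.65], [-2.85, 2.85]. Speed limits (rad/s): [2.79, 2.79, 3.14, 3.14, 3.14, 3.14].

## Interface

Orientations are given as a unit quaternion [x, y, z, w].
In Python, from rig import robot gives the robot as it stands. The module is installed in compiled form; this text tells all that it offers.
- The arm moves only by the tool send_rows, never from a script. Its argument "deltas" is a list of rows, each an object of numbers: "tx", "ty", "tz": the shift along the tool's x, y, z in cm; "rx", "ry", "rz": the turn, a rotation vector about the tool's x, y, z in rad. A call has 1 to 5 rows; each row is the pose to reach, as a shift and turn from the pose commanded when the call began, along the tool's axes at that moment; what a row does not reach only later rows make up. A row lasts 1/12 s, in which the tool goes at most 41.7 mm and 7.16 degrees, less where a joint would pass 70% of its speed; a pose out of reach is approached as far as the arm can. A call with a gripper value outside its range is refused whole. "claw" is the finger opening in cm, from 0 to 8.7, set as the call begins (left out, the last holds). The fingers move at their own pace and stop on an object; "squeeze" is the grip in N (left out, the last holds). Time passes only in rows, so rows that repeat a pose let the fingers close. It gives the time, the measured TCP pose, the force and the opening at its end, in the units of the state.
- robot.get_obs(): the state, without advancing time (a new reading comes with each control period).
- robot.camera(name): name is "side" or "top" or "wrist"; returns a dict with "color" (480x640x3 uint8, red, green, blue), "z_map" (480x640 float32, m along the optical axis (not along the pixel's ray), 0 where there is no reading), "intrinsics" (3x3 intrinsics, pixels), "R" (3x3) and "t" (3): a world point X has camera coordinates R X + t; the wrist camera has in their place "tool_from_camera" (4x4, takes a point from camera to tool coordinates, whose origin is the TCP and whose axes are the flange's). Camera axes: x right, y down, z forward; pixel columns grow to the right and rows downward; lengths in m; the calibration is good to about 2 mm. A picture is of the moment at which its call begins: read the wrist's pose just before it.
- robot.hand_in(): hands the job in, once; it reports no verdict.
Trained networks look in the newest picture that a camera, given by its name, has taken for a name from the list of things; names that differ only in an ending like _2 or _b are one class to them, and where a whole thing is asked for, a point or a joint stands for the part that bears it (a point fixed in the world has none). Each returns a list of dicts, best first, with "p" (0 to 1); they miss things now and then, are a little off and sometimes report something else, mostly with a low value. They report only what shows in the picture. A call takes as long as a camera call. They do not tell look-alikes from the thing itself.
- robot.outline_of(label, camera): "pixels" (480x640 bool, what is visible of it) and "xy" ([column, row] in pixels, amid what is visible of it).
- robot.tip_of(label, camera): "xy" ([column, row] in pixels: a listed point, or the origin of a listed thing).
The state is a dict: "time": time; "q": joint angles; "joint_velocities": joint speeds; "joint_torque": joint torques, N m; "position": TCP position; "tool_rot": TCP orientation; "ft_force": force on the tool from outside, world axes, zero at the start; "moment": the same for the moment, N m; "grip_width": finger opening in m.
Only numpy, scipy, OpenCV 4.12 (cv2) and the standard library are available. Lean on these libraries where they do the work, as an engineer would, in place of code of your own. Each camera call takes 0.05 s, during which the arm holds its last target.

## Working session

There is one attempt and no reset: what is moved stays moved. The work goes in short steps, Python scripts to look and compute and a tool call to move; the robot and the scene stay as the last step left them, time stands still between calls to the robot, and variables do not carry over. Pictures are saved under pics/ and viewed, and the job is handed in when it is done.

Besides the shell and the picture viewer there is one more tool, called after ">>>" as name(argument=value, ...) on one line, values as JSON. send_rows: Moves the arm, as the interface text tells. Its arguments: {"type":"object","properties":{"deltas":{"type":"array","items":{"type":"object","properties":{"tx":{"type":"number"},"ty":{"type":"number"},"tz":{"type":"number"},"rx":{"type":"number"},"ry":{"type":"number"},"rz":{"type":"number"}}}},"claw":{"type":"number"},"squeeze":{"type":"number"}},"required":["deltas"]}

```bash
ls; mkdir -p pics
python3 - <<'E'
from rig import robot
import cv2,numpy as np,pickle
o=robot.get_obs();print(o)
for n in ("side","top"):
    c=robot.camera(n);pickle.dump(c,open(f"{n}0.pkl","wb"))
    cv2.imwrite(f"pics/{n}0.png",c["color"][:,:,::-1])
    print(n,c["intrinsics"],c["R"],c["t"])
E
```

```text
pics
{'time': 0.0, 'q': array([ 1.09447103e+00,  5.28445490e-01,  1.43393073e+00, -1.36061742e-06,
        1.18135822e+00, -1.78520802e-01]), 'joint_velocities': array([-0.00036571, -0.00011816, -0.00098887,  0.00225359,  0.00130666,
        0.00142454]), 'joint_torque': array([-5.79813022e-04, -4.40032876e+01, -1.76592100e+01,  6.33171550e-02,
        5.80625923e-02, -1.56423148e-04]), 'position': array([0.18303001, 0.59682851, 0.22157528]), 'tool_rot': array([ 1.48352277e-01,  9.88933999e-01, -1.01420163e-03, -3.43807283e-04]), 'ft_force': array([0.57364923, 1.0862868 , 0.28793613]), 'moment': array([ 0.03589902,  0.03915293, -0.02144953]), 'grip_width': 0.08683895288887443}
side [[505.05090872   0.         321.11935678]
 [  0.         505.05090872 239.32586391]
 [  0.           0.           1.        ]] [[ 0.82239367 -0.5687673   0.0131305 ]
 [-0.38515284 -0.57359115 -0.7229457 ]
 [ 0.41871941  0.58948871 -0.69078007]] [-0.44732791  0.28290663  0.95552758]
top [[597.74446012   0.         320.63239593]
 [  0.         597.74446012 242.99429538]
 [  0.           0.           1.        ]] [[-0.02610814 -0.99938053 -0.02359929]
 [-0.98751872  0.02945188 -0.15472353]
 [ 0.15532273  0.01926519 -0.98767591]] [0.0501622  0.55590259 1.36157715]
```

View pics/side0.png

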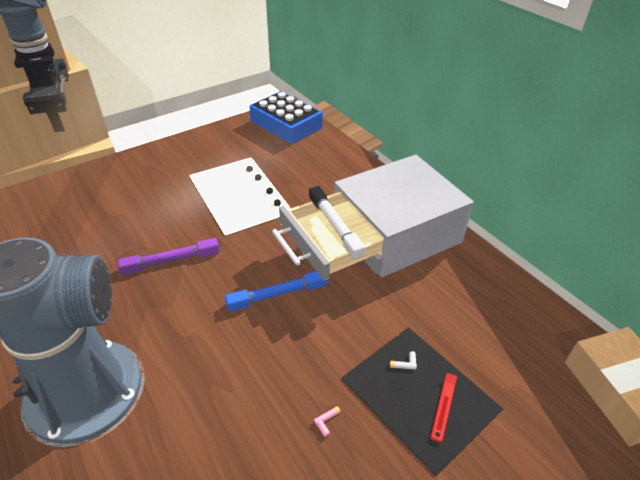

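View pics/top0.png

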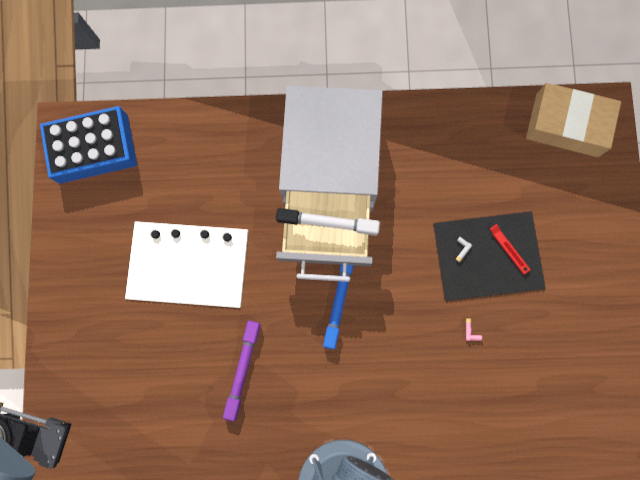

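The aluminium pump is on the tray (top 328,221); its look-alikes are blue (340,310) and purple (242,370). The steel stem is on the pad (463,250); its look-alike is pink (472,332). The red lever is at (510,250), the mat at (187,265) and the caps at about (155–228,235). Next I'll measure these.

```bash
cat > h.py <<'E'
import numpy as np,cv2,pickle
from scipy.spatial.transform import Rotation as Rn
def world(c,u,v,z=None):
    K,R,t=c["intrinsics"],c["R"],c["t"]
    u=np.asarray(u,float);v=np.asarray(v,float)
    r=np.stack([(u-K[0,2])/K[0,0],(v-K[1,2])/K[1,1],np.ones_like(u)],-1)
    if z is None:
        d=c["z_map"][np.round(v).astype(int),np.round(u).astype(int)]
        return (r*d[...,None]-t)@R
    o=-R.T@t; w=r@R
    s=(z-o[2])/w[...,2]
    return o+w*s[...,None]
def cloud(c):
    v,u=np.mgrid[0:480,0:640]; return world(c,u,v)
def wristcam(robot):
    o=robot.get_obs();c=robot.camera("wrist")
    T=np.eye(4);T[:3,:3]=Rn.from_quat(o["tool_rot"]).as_matrix();T[:3,3]=o["position"]
    M=np.linalg.inv(T@c["tool_from_camera"]);c["R"]=M[:3,:3];c["t"]=M[:3,3];return c
E
python3 - <<'E'
from h import *
from rig import robot
np.set_printoptions(precision=4,suppress=True)
for n in ("top","side"):
    c=pickle.load(open(n+"0.pkl","rb"));W=cloud(c)
    for l in ["cabinet","tray_floor","cabinet_drawer0_handle","mat","pad","pump","pump_mid","lever","lever_mid","stem","stem_mid","cap0"]:
        for r in robot.tip_of(l,n)[:5]:
            x,y=r["xy"]; print(n,l,round(r["p"],2),np.round(r["xy"],1),W[int(y),int(x)])
    for l in ["pump","lever","stem"]:
        for r in robot.outline_of(l,n)[:3]:
            P=W[r["pixels"]];P=P[np.isfinite(P).all(1)]
            m=P.mean(0);m2=np.median(P,0)
            Q=P[:,:2]-P[:,:2].mean(0);w,V=np.linalg.eigh(Q.T@Q);a=V[:,1]
            s=Q@a;print(n,l,round(r["p"],2),r["xy"],len(P),m,m2,"axis",a,"ext",s.min(),s.max(), "zmax",np.percentile(P[:,2],95))
E
```

```text
top cabinet 0.88 [332.3 158.7] [0.7362 0.0022 0.1315]
top cabinet 0.53 [226.  236.8] [0.5856 0.2631 0.0148]
top tray_floor 0.71 [323.9 230. ] [0.5826 0.0278 0.0738]
top cabinet_drawer0_handle 0.96 [318.2 277.1] [0.4713 0.0414 0.1022]
top cabinet_drawer0_handle 0.7 [326.7 221.6] [0.591  0.0197 0.1379]
top mat 0.75 [189.  263.5] [0.5235 0.3543 0.0069]
top pad 0.75 [488.2 256.2] [ 0.5196 -0.364   0.0061]
top pump 0.89 [337.  299.2] [0.4259 0.     0.0256]
top pump 0.67 [240.4 370.5] [0.2684 0.229  0.0264]
top pump 0.59 [324.9 220. ] [0.5941 0.0241 0.1342]
top pump_mid 0.97 [240.2 369.8] [0.2709 0.2282 0.0314]
top pump_mid 0.75 [337.5 299.6] [0.4259 0.     0.0256]
top pump_mid 0.61 [328.9 223. ] [0.587  0.0154 0.1349]
top lever 0.97 [509.7 249.2] [ 0.5341 -0.413   0.0131]
top lever_mid 0.92 [510.7 248.5] [ 0.536  -0.4146  0.0162]
top stem 0.64 [461.3 253. ] [ 0.5276 -0.2984  0.0146]
top stem 0.5 [465.3 328.7] [ 0.3509 -0.299   0.0038]
top stem_mid 0.74 [466.4 323.5] [ 0.3623 -0.3003  0.0118]
top stem_mid 0.45 [464.1 253.9] [ 0.527  -0.3049  0.0174]
top cap0 0.52 [202.9 237.2] [0.5842 0.32
[... 3210 characters left out ...]
443.9, 406.9] 733 [ 0.5259 -0.4171  0.0159] [ 0.5244 -0.4188  0.0147] axis [-0.8415 -0.5403] ext -0.07047979011869278 0.5067196463965731 zmax 0.018199572558546605
side lever 0.6 [385.3, 218.6] 14388 [ 0.6995 -0.0201  0.1027] [ 0.7002 -0.0267  0.1135] axis [-0.9986  0.0526] ext -0.9317569119756478 0.5884167105768325 zmax 0.1313755189682832
side stem 0.67 [327.6, 421.4] 283 [ 0.3379 -0.3135  0.0093] [ 0.3339 -0.3098  0.0101] axis [-0.8883 -0.4592] ext -0.032349359049657876 0.02456846473339189 zmax 0.013591172018570997
side stem 0.62 [411.9, 365.3] 179 [ 0.5311 -0.3073  0.02  ] [ 0.5336 -0.3052  0.0155] axis [-0.8232 -0.5678] ext -0.03167560946538332 0.5716791713282681 zmax 0.017893860609204996
```

Run:
```python
from h import *
c=pickle.load(open("top0.pkl","rb"));s=pickle.load(open("side0.pkl","rb"))
a=cv2.resize(c["color"][205:305,430:550],None,fx=4,fy=4,interpolation=cv2.INTER_CUBIC)
b=cv2.resize(c["color"][180:290,265:390],None,fx=3,fy=3,interpolation=cv2.INTER_CUBIC)
im=np.zeros((600,800,3),np.uint8);im[:300,:360]=cv2.resize(a,(360,300));im[:330,380:380+375]=b
d=cv2.resize(s["color"][340:460,350:500],None,fx=2,fy=2);im[310:550,:300]=d
cv2.imwrite("pics/crop0.png",im[:,:,::-1])
```

```text
(no output)
```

View pics/crop0.png

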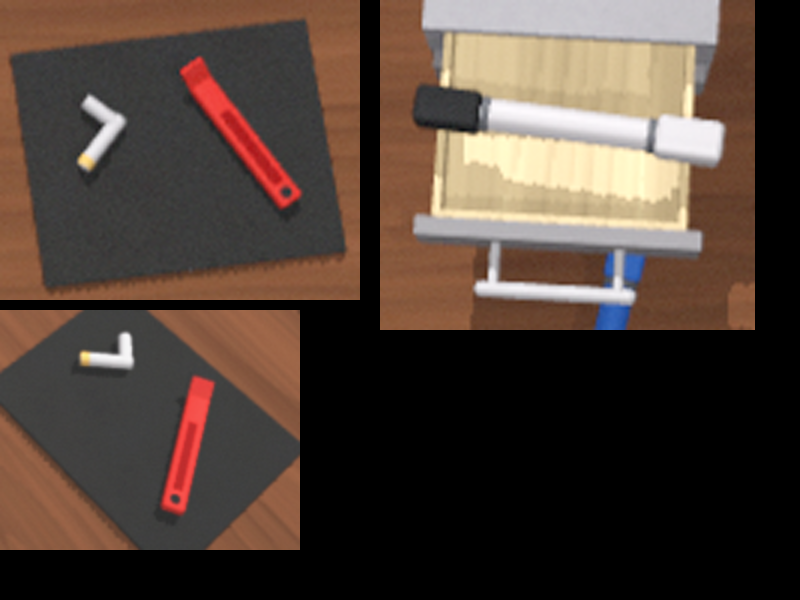

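```bash
cat > m.py <<'E'
from h import *
np.set_printoptions(precision=4,suppress=True)
for n in ("top","side"):
    c=pickle.load(open(n+"0.pkl","rb"));W=cloud(c);I=c["color"].astype(int);Wc=np.nan_to_num(W)
    def fit(m,name):
        P=Wc[m];(cx,cy),(w,h),a=cv2.minAreaRect(P[:,:2].astype(np.float32))
        print(n,name,len(P),"c",cx,cy,"sz",w,h,"ang",a,"z",np.percentile(P[:,2],[5,50,95]))
        return P
    hsv=cv2.cvtColor(c["color"],cv2.COLOR_RGB2HSV)
    x,y,z=Wc[...,0],Wc[...,1],Wc[...,2]
    pad=(y<-.22)&(y>-.5)&(x>.4)&(x<.65)
    fit(pad&(((hsv[...,0]<8)|(hsv[...,0]>172))&(hsv[...,1]>150)&(hsv[...,2]>110))&(z<.05),"lever")
    fit(pad&(hsv[...,2]>120)&(z<.04)&(z>0)&(y>-.345)&(y<-.26)&(x<.59)&(x>.5)&(~((hsv[...,0]<14)&(hsv[...,1]>110)&(hsv[...,2]<150))),"stem")
    fit((z>.123)&(x>.5)&(x<.65)&(abs(y)<.17)&(z<.15),"pump")
    fit((z>.125)&(x>.66)&(x<1)&(abs(y)<.17)&(z<.14),"cabtop")
    fit((z>.085)&(x>.43)&(x<.49)&(abs(y)<.17)&(z<.115),"handle")
    fit((z>.114)&(x>.49)&(x<.54)&(abs(y)<.17)&(z<.122),"front")
    fit((z>-.01)&(x>.4)&(x<.65)&(y>.18)&(y<.55)&(z<.012)&(hsv[...,2]>190)&(hsv[...,1]<50),"mat")
    fit((z>-.01)&(x>.4)&(x<.7)&(y<-.18)&(y>-.55)&(z<.012)&(hsv[...,2]<75)&(hsv[...,1]<90),"pad")
    k=(x>.5)&(x<.65)&(y>.2)&(y<.5)&(hsv[...,2]<70)&(hsv[...,1]<90)
    k=(cv2.morphologyEx(k.astype(np.uint8),cv2.MORPH_OPEN,np.ones((2,2))))
    N,L,S,C=cv2.connectedComponentsWithStats(k)
    for i in range(1,N):
        if S[i,4]>15: print(n,"cap",C[i],S[i,4],world(c,*C[i],z=.015))
E
python3 m.py
```

```text
top lever 513 c 0.5339556336402893 -0.41343122720718384 sz 0.135494664311409 0.027317369356751442 ang 31.33275604248047 z [0.0085 0.0156 0.0218]
top stem 168 c 0.5391786694526672 -0.29673999547958374 sz 0.036875803023576736 0.053414084017276764 ang 50.64137268066406 z [0.0076 0.0162 0.0212]
top pump 1280 c 0.557844877243042 0.023227661848068237 sz 0.2300717979669571 0.10373977571725845 ang 80.68110656738281 z [0.1265 0.1359 0.1417]
top cabtop 9873 c 0.7825706005096436 0.00395907461643219 sz 0.2202264368534088 0.2477179616689682 ang 85.02552032470703 z [0.1269 0.131  0.1355]
top handle 294 c 0.47955456376075745 0.030964689329266548 sz 0.11901764571666718 0.02670666016638279 ang 86.02804565429688 z [0.0956 0.1004 0.1051]
top front 586 c 0.5249253511428833 0.027194812893867493 sz 0.21139279007911682 0.03970010206103325 ang 85.96841430664062 z [0.1147 0.1182 0.1213]
top mat 8532 c 0.5233016014099121 0.36175715923309326 sz 0.2819799780845642 0.19206489622592926 ang 84.16073608398438 z [0.0005 0.0057 0.0104]
top pad 6767 c 0.5211846828460693 -0.36598360538482666 sz 0.18825474381446838 0.24
[... 853 characters left out ...]
6 0.132 ]
side handle 262 c 0.4741896390914917 0.028784772381186485 sz 0.11530531197786331 0.03051023744046688 ang 89.8652572631836 z [0.095  0.099  0.1022]
side front 478 c 0.5113961100578308 0.02636636793613434 sz 0.2162274867296219 0.01773253083229065 ang 85.33509063720703 z [0.1146 0.1171 0.1193]
side mat 4333 c 0.5208311080932617 0.34946179389953613 sz 0.3318330645561218 0.19497475028038025 ang 83.99928283691406 z [0.0013 0.0048 0.0078]
side pad 10220 c 0.518603503704071 -0.3648791015148163 sz 0.19072993099689484 0.23952728509902954 ang 5.322155475616455 z [0.002  0.0046 0.0071]
side cap [270.0455 191.2727] 22 [0.5876 0.3074 0.015 ]
side cap [278.     203.1739] 23 [0.5793 0.2521 0.015 ]
```

```bash
cat > go.py <<'E'
from h import *
def delta(o,p,yang,z=None):
    """target TCP p, tool pointing down, tool y at angle yang (deg, mod 180)"""
    R=Rn.from_quat(o["tool_rot"])
    a=np.radians(yang);best=None
    for k in (0,np.pi):
        y=np.array([np.cos(a+k),np.sin(a+k),0]);zt=np.array([0,0,-1.]);x=np.cross(y,zt)
        T=Rn.from_matrix(np.stack([x,y,zt],1));rv=(R.inv()*T).as_rotvec()
        q6=o["q"][0]*0+np.arctan2(p[1],p[0])-(a+k);q6=(q6+np.pi)%(2*np.pi)-np.pi
        print("t(cm)",np.round(R.inv().apply(np.array(p)-o["position"])*100,2),"rv",np.round(rv,3),"q6",round(q6,2))
E
python3 - <<'E'
from h import *
np.set_printoptions(precision=4,suppress=True)
c=pickle.load(open("top0.pkl","rb"));s=pickle.load(open("side0.pkl","rb"))
for n,c in (("top",c),("side",s)):
    W=np.nan_to_num(cloud(c));x,y,z=W[...,0],W[...,1],W[...,2]
    m=(z>.126)&(z<.15)&(x>.545)&(x<.64)&(abs(y)<.17)
    P=W[m];r=cv2.minAreaRect(P[:,:2].astype(np.float32));print(n,r,len(P))
    for lo,hi in ((-.1,-.06),(-.04,-.02),(-.02,.0),(0,.02),(.02,.04),(.04,.06),(.1,.13)):
        k=(P[:,1]>lo)&(P[:,1]<hi);print(lo,hi,P[k].mean(0) if k.any() else 0, np.percentile(P[k][:,0],[3,97]) if k.any() else 0)
    print(P[:,1].min(),P[:,1].max())
c=pickle.load(open("top0.pkl","rb"))
print(world(c,np.array([276.3,379.3]),np.array([215,227.7]),z=.135))
import sys
from go import *
from rig import robot
delta(robot.get_obs(),(.59,.015,.25),8)
E
```

```text
top ((0.5941796898841858, 0.017290495336055756), (0.2300606518983841, 0.031477056443691254), 80.271728515625) 1225
-0.1 -0.06 [ 0.5772 -0.0778  0.1379] [0.5627 0.5927]
-0.04 -0.02 [ 0.5849 -0.0304  0.1341] [0.5743 0.5968]
-0.02 0.0 [ 0.5882 -0.0099  0.1338] [0.5778 0.6009]
0 0.02 [0.5912 0.0104 0.1336] [0.581  0.6037]
0.02 0.04 [0.5951 0.0307 0.1338] [0.5848 0.6066]
0.04 0.06 [0.5986 0.0506 0.1337] [0.5884 0.6101]
0.1 0.13 [0.6086 0.1143 0.1382] [0.5948 0.6234]
-0.09702398711206113 0.13028035023584686
side ((0.5891647934913635, 0.01464865356683731), (0.2304266095161438, 0.030849838629364967), 80.27477264404297) 890
-0.1 -0.06 [ 0.5722 -0.081   0.1354] [0.5591 0.5872]
-0.04 -0.02 [ 0.5804 -0.0296  0.1324] [0.5708 0.5915]
-0.02 0.0 [ 0.5836 -0.0104  0.1324] [0.5747 0.5948]
0 0.02 [0.5864 0.0095 0.1325] [0.5781 0.5976]
0.02 0.04 [0.5907 0.0303 0.1323] [0.5811 0.6022]
0.04 0.06 [0.5937 0.0503 0.1326] [0.5855 0.6057]
0.1 0.13 [0.6034 0.1142 0.1363] [0.5912 0.6199]
-0.09841817165826873 0.12955860278293618
[[ 0.6085  0.1295  0.135 ]
 [ 0.573  -0.0971  0.135 ]]
t(cm) [-55.97 -43.75  -2.75] rv [-0.     0.     1.133] q6 -0.11
t(cm) [-55.97 -43.75  -2.75] rv [-0.    -0.    -2.008] q6 3.03
```

>>> send_rows(deltas=[{"tx": -3.2, "ty": -2.5, "tz": -0.6}, {"tx": -6.4, "ty": -5, "tz": -1.2}, {"tx": -9.6, "ty": -7.5, "tz": -1.8}, {"tx": -12.8, "ty": -10, "tz": -2.4}, {"tx": -16, "ty": -12.5, "tz": -2.8}], claw=5.5)

```text
schema error: expected keys tx, ty, tz, rx, ry, rz
```

>>> send_rows(deltas=[{"tx": -3.2, "ty": -2.5}, {"tx": -6.4, "ty": -5}, {"tx": -9.6, "ty": -7.5}, {"tx": -12.8, "ty": -10}, {"tx": -16, "ty": -12.5}])

```text
schema error: expected keys tx, ty, tz, rx, ry, rz
```

>>> send_rows(deltas=[{"tx": -3.2, "ty": -2.5, "rz": 0.12}, {"tx": -6.4, "ty": -5, "rz": 0.24}, {"tx": -9.6, "ty": -7.5, "rz": 0.36}, {"tx": -12.8, "ty": -10, "rz": 0.48}, {"tx": -16, "ty": -12.5, "rz": 0.6}])

```text
schema error: expected keys tx, ty, tz, rx, ry, rz
```

>>> send_rows(deltas=[{"rz": 0.12}, {"rz": 0.24}, {"rz": 0.36}, {"rz": 0.48}, {"rz": 0.6}])

```text
schema error: expected keys tx, ty, tz, rx, ry, rz
```

Run:
```python
from go import *
from rig import robot
o=robot.get_obs();print(o["time"],o["position"],o["ft_force"])
delta(o,(.5915,.016,.20),-9.7)
```

```text
1.6 [0.18334577 0.59747081 0.22254138] [ 0.52551151 -0.16485656 -0.36992751]
t(cm) [-56.08 -43.61   2.25] rv [-0.     0.     1.442] q6 0.2
t(cm) [-56.08 -43.61   2.25] rv [-0.    -0.    -1.699] q6 -2.95
```

>>> send_rows(deltas=[{"tx": -16, "ty": -12.5, "tz": -2.8, "rx": 0, "ry": 0, "rz": 0}, {"tx": -16, "ty": -12.5, "tz": -2.8, "rx": 0, "ry": 0, "rz": 0}, {"tx": -16, "ty": -12.5, "tz": -2.8, "rx": 0, "ry": 0, "rz": 0}, {"tx": -16, "ty": -12.5, "tz": -2.8, "rx": 0, "ry": 0, "rz": 0}, {"tx": -16, "ty": -12.5, "tz": -2.8, "rx": 0, "ry": 0, "rz": 0}], claw=5.5)

```text
time: 2.02
position: [0.3004, 0.4292, 0.2509]
tool_rot: [0.148, 0.989, -0.0, 0.0]
ft_force: [0.2, 0.4, -0.8]
grip_width: 0.0614
```

>>> send_rows(deltas=[{"tx": -40, "ty": -31, "tz": 0, "rx": 0, "ry": 0, "rz": 0}, {"tx": -40, "ty": -31, "tz": 0, "rx": 0, "ry": 0, "rz": 0}, {"tx": -40, "ty": -31, "tz": 0, "rx": 0, "ry": 0, "rz": 0}, {"tx": -40, "ty": -31, "tz": 0, "rx": 0, "ry": 0, "rz": 0}, {"tx": -40, "ty": -31, "tz": 0, "rx": 0, "ry": 0, "rz": 0}])

```text
time: 2.43
position: [0.4205, 0.259, 0.2509]
tool_rot: [0.148, 0.989, 0.0, 0.0]
ft_force: [1.4, -0.1, -0.7]
grip_width: 0.0545
```

>>> send_rows(deltas=[{"tx": -24, "ty": -18.6, "tz": 0, "rx": 0, "ry": 0, "rz": 0.72}, {"tx": -24, "ty": -18.6, "tz": 0, "rx": 0, "ry": 0, "rz": 0.72}, {"tx": -24, "ty": -18.6, "tz": 0, "rx": 0, "ry": 0, "rz": 0.72}, {"tx": -24, "ty": -18.6, "tz": 0, "rx": 0, "ry": 0, "rz": 0.72}, {"tx": -24, "ty": -18.6, "tz": 0, "rx": 0, "ry": 0, "rz": 0.72}])

```text
time: 2.85
position: [0.5405, 0.0884, 0.2508]
tool_rot: [0.448, 0.894, 0.0, 0.0]
ft_force: [0.1, 0.9, 0.6]
grip_width: 0.0548
```

Run:
```python
from go import *
from rig import robot
o=robot.get_obs();print(o["time"],o["position"],o["ft_force"])
delta(o,(.5915,.016,.20),-9.7)
```

```text
2.85 [0.5404939  0.08843721 0.25077865] [0.06533244 0.8565457  0.55400242]
t(cm) [-8.86 -0.25  5.08] rv [ 0.    -0.     0.811] q6 0.2
t(cm) [-8.86 -0.25  5.08] rv [ 0.000e+00  1.000e-03 -2.331e+00] q6 -2.95
```

>>> send_rows(deltas=[{"tx": -8.9, "ty": -0.25, "tz": 3, "rx": 0, "ry": 0, "rz": 0.811}, {"tx": -8.9, "ty": -0.25, "tz": 3, "rx": 0, "ry": 0, "rz": 0.811}, {"tx": -8.9, "ty": -0.25, "tz": 3, "rx": 0, "ry": 0, "rz": 0.811}, {"tx": -8.9, "ty": -0.25, "tz": 3, "rx": 0, "ry": 0, "rz": 0.811}, {"tx": -8.9, "ty": -0.25, "tz": 3, "rx": 0, "ry": 0, "rz": 0.811}])

```text
time: 3.27
position: [0.5917, 0.0164, 0.2197]
tool_rot: [0.702, 0.712, -0.0, -0.001]
ft_force: [0.6, 0.6, 0.3]
grip_width: 0.0549
```

>>> send_rows(deltas=[{"tx": 0, "ty": 0, "tz": 0, "rx": 0, "ry": 0, "rz": 0.187}, {"tx": 0, "ty": 0, "tz": 0, "rx": 0, "ry": 0, "rz": 0.187}, {"tx": 0, "ty": 0, "tz": 0, "rx": 0, "ry": 0, "rz": 0.187}])

```text
time: 3.52
position: [0.5914, 0.0178, 0.2205]
tool_rot: [0.763, 0.646, 0.0, -0.0]
ft_force: [0.3, 0.3, -0.6]
grip_width: 0.0553
```

Run:
```python
from go import *
from rig import robot
o=robot.get_obs();print(o["time"],o["position"],o["ft_force"])
c=wristcam(robot);cv2.imwrite("pics/w1.png",c["color"][:,:,::-1]);pickle.dump(c,open("w1.pkl","wb"))
W=np.nan_to_num(cloud(c));x,y,z=W[...,0],W[...,1],W[...,2]
m=(z>.126)&(z<.15)&(x>.545)&(x<.64)&(abs(y)<.17)
P=W[m];print(len(P),cv2.minAreaRect(P[:,:2].astype(np.float32)))
for lo,hi in ((-.1,-.06),(-.04,-.02),(-.02,.0),(0,.02),(.02,.04),(.04,.06),(.1,.13)):
    k=(P[:,1]>lo)&(P[:,1]<hi)
    if k.any():print(lo,hi,P[k].mean(0),np.percentile(P[k][:,0],[3,97]),P[k][:,2].max())
delta(o,(.5915,.016,.112),-9.7)
```

```text
3.5167 [0.59137665 0.01775936 0.22049039] [ 0.34425425  0.25305246 -0.55871386]
14353 ((0.5916123986244202, 0.020294301211833954), (0.22741355001926422, 0.030092017725110054), 80.39285278320312)
-0.1 -0.06 [ 0.57575104 -0.0754403   0.13842527] [0.56144795 0.58955199] 0.140489049613871
-0.04 -0.02 [ 0.58416574 -0.02756258  0.13331195] [0.5724802  0.59493288] 0.13764426292574716
-0.02 0.0 [ 0.58659046 -0.00992364  0.13347635] [0.57531401 0.59780877] 0.137307362735973
0 0.02 [0.59007801 0.01008555 0.13352985] [0.57880746 0.6013195 ] 0.13760824871616922
0.02 0.04 [0.59343725 0.0300652  0.13350682] [0.58233127 0.60462604] 0.1378618952963203
0.04 0.06 [0.59670655 0.05011268 0.13348888] [0.58536395 0.60800945] 0.13762207123719492
0.1 0.13 [0.60757403 0.11510827 0.1383451 ] [0.593232   0.62194342] 0.14086287722984642
t(cm) [-0.17  0.04 10.85] rv [-0.    -0.     0.004] q6 0.2
t(cm) [-0.17  0.04 10.85] rv [ 0.    -0.    -3.138] q6 -2.95
```

View pics/w1.png

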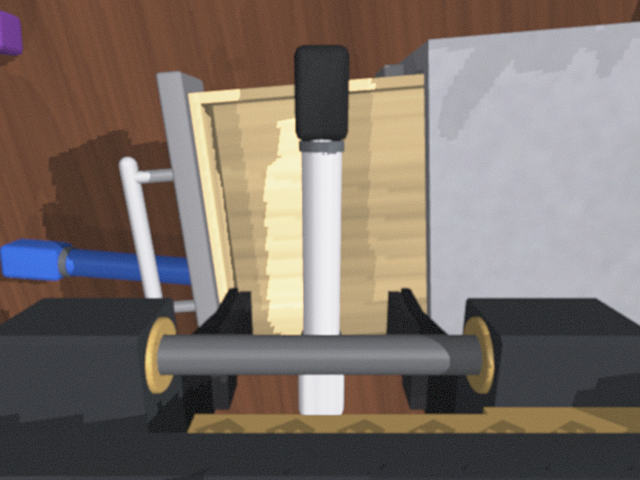

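The pump's barrel sits centred between the jaws (column 321), and the free gap to the cabinet's edge (column 428) is enough for the fingers. I'll go down.

>>> send_rows(deltas=[{"tx": -0.2, "ty": 0, "tz": 4, "rx": 0, "ry": 0, "rz": 0}, {"tx": -0.2, "ty": 0, "tz": 7, "rx": 0, "ry": 0, "rz": 0}, {"tx": -0.2, "ty": 0, "tz": 9, "rx": 0, "ry": 0, "rz": 0}, {"tx": -0.2, "ty": 0, "tz": 10.4, "rx": 0, "ry": 0, "rz": 0}, {"tx": -0.2, "ty": 0, "tz": 10.8, "rx": 0, "ry": 0, "rz": 0}])

```text
time: 3.98
position: [0.5891, 0.0163, 0.1099]
tool_rot: [0.762, 0.647, -0.002, -0.002]
ft_force: [0.1, 0.2, -0.1]
grip_width: 0.0552
```

>>> send_rows(deltas=[{"tx": 0, "ty": 0, "tz": 0, "rx": 0, "ry": 0, "rz": 0}, {"tx": 0, "ty": 0, "tz": 0, "rx": 0, "ry": 0, "rz": 0}, {"tx": 0, "ty": 0, "tz": 0, "rx": 0, "ry": 0, "rz": 0}, {"tx": 0, "ty": 0, "tz": 0, "rx": 0, "ry": 0, "rz": 0}, {"tx": 0, "ty": 0, "tz": 0, "rx": 0, "ry": 0, "rz": 0}], claw=1.5, squeeze=25)

```text
time: 4.4
position: [0.5917, 0.0159, 0.1137]
tool_rot: [0.763, 0.647, 0.001, 0.001]
ft_force: [0.0, 0.6, 0.3]
grip_width: 0.0297
```

>>> send_rows(deltas=[{"tx": 0, "ty": 0, "tz": 0, "rx": 0, "ry": 0, "rz": 0}, {"tx": 0, "ty": 0, "tz": 0, "rx": 0, "ry": 0, "rz": 0}, {"tx": 0, "ty": 0, "tz": 0, "rx": 0, "ry": 0, "rz": 0}])

```text
time: 4.65
position: [0.5916, 0.0159, 0.1134]
tool_rot: [0.763, 0.647, 0.001, 0.001]
ft_force: [0.0, -0.2, 4.8]
grip_width: 0.0232
```

>>> send_rows(deltas=[{"tx": 0, "ty": 0, "tz": -0.5, "rx": 0, "ry": 0, "rz": 0}, {"tx": 0, "ty": 0, "tz": -1.5, "rx": 0, "ry": 0, "rz": 0}, {"tx": 0, "ty": 0, "tz": -3, "rx": 0, "ry": 0, "rz": 0}, {"tx": 0, "ty": 0, "tz": -5, "rx": 0, "ry": 0, "rz": 0}, {"tx": 0, "ty": 0, "tz": -7, "rx": 0, "ry": 0, "rz": 0}])

```text
time: 5.07
position: [0.5901, 0.0161, 0.1829]
tool_rot: [0.763, 0.647, -0.001, -0.001]
ft_force: [0.8, -0.6, -2.6]
grip_width: 0.0234
```

Run:
```python
from go import *
from rig import robot
o=robot.get_obs();print(o["time"],o["position"],o["ft_force"],o["grip_width"],o["moment"])
c=wristcam(robot);cv2.imwrite("pics/w2.png",c["color"][:,:,::-1])
c=robot.camera("side");cv2.imwrite("pics/s2.png",c["color"][100:340,150:470,::-1])
yaw=np.radians(-6);mc=np.array([.5222,.36]);ex=np.array([np.cos(yaw),np.sin(yaw)])
t=mc-.030*ex;print(t)
delta(o,(t[0],t[1],.19),-6)
```

```text
5.0667 [0.59005031 0.01609157 0.18292973] [ 0.81132639 -0.57053433 -2.62943028] 0.02337020851161126 [-0.13777661  0.08556582  0.03493907]
[0.49236434 0.36313585]
t(cm) [ 32.64 -15.31  -0.67] rv [-0.003 -0.    -0.059] q6 0.74
t(cm) [ 32.64 -15.31  -0.67] rv [-0.     0.004  3.082] q6 -2.4
```

View pics/s2.png

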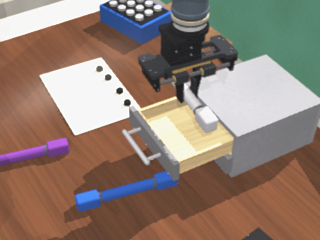

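Pump lifted level, and it is clear of the tray. Carrying it to the mat.

>>> send_rows(deltas=[{"tx": 3, "ty": -1.4, "tz": -0.5, "rx": 0, "ry": 0, "rz": 0}, {"tx": 6.5, "ty": -3, "tz": -0.5, "rx": 0, "ry": 0, "rz": 0}, {"tx": 10, "ty": -4.7, "tz": -0.5, "rx": 0, "ry": 0, "rz": 0}, {"tx": 13.5, "ty": -6.3, "tz": -0.5, "rx": 0, "ry": 0, "rz": 0}, {"tx": 17, "ty": -8, "tz": -0.5, "rx": 0, "ry": 0, "rz": -0.059}])

```text
time: 5.58
position: [0.5384, 0.1979, 0.1864]
tool_rot: [0.743, 0.669, -0.001, -0.001]
ft_force: [-0.4, 0.3, -2.1]
grip_width: 0.0231
```

Run:
```python
from go import *
from rig import robot
o=robot.get_obs();print(o["time"],o["position"],o["ft_force"],o["grip_width"],o["moment"])
delta(o,(.4927,.364,.12),-6)
```

```text
5.5833 [0.538422   0.19793303 0.18640443] [-0.38842414  0.28560507 -2.14166196] 0.023138989880506562 [-0.0520658   0.00828163 -0.01833465]
t(cm) [16.04 -6.27  6.64] rv [-0.002  0.    -0.   ] q6 0.74
t(cm) [16.04 -6.27  6.64] rv [1.000e-03 3.000e-03 3.141e+00] q6 -2.4
```

>>> send_rows(deltas=[{"tx": 3.5, "ty": -1.4, "tz": 0, "rx": 0, "ry": 0, "rz": 0}, {"tx": 7, "ty": -2.8, "tz": 0, "rx": 0, "ry": 0, "rz": 0}, {"tx": 10.5, "ty": -4.1, "tz": 0, "rx": 0, "ry": 0, "rz": 0}, {"tx": 13.5, "ty": -5.3, "tz": 0, "rx": 0, "ry": 0, "rz": 0}, {"tx": 16, "ty": -6.3, "tz": 0.5, "rx": 0, "ry": 0, "rz": 0}])

```text
time: 6.0
position: [0.4926, 0.3649, 0.1821]
tool_rot: [0.743, 0.67, 0.0, -0.0]
ft_force: [1.3, 1.0, -2.1]
grip_width: 0.0234
```

>>> send_rows(deltas=[{"tx": 0, "ty": 0, "tz": 3.5, "rx": 0, "ry": 0, "rz": 0}, {"tx": 0, "ty": 0, "tz": 7, "rx": 0, "ry": 0, "rz": 0}, {"tx": 0, "ty": 0, "tz": 10, "rx": 0, "ry": 0, "rz": 0}, {"tx": 0, "ty": 0, "tz": 12, "rx": 0, "ry": 0, "rz": 0}, {"tx": 0, "ty": 0, "tz": 12, "rx": 0, "ry": 0, "rz": 0}])

```text
time: 6.42
position: [0.4894, 0.3603, 0.0567]
tool_rot: [0.743, 0.669, -0.006, -0.002]
ft_force: [-0.3, -0.1, -2.2]
grip_width: 0.023
```

Run:
```python
from go import *
from rig import robot
o=robot.get_obs();print(o["time"],o["position"],o["ft_force"],o["grip_width"],o["moment"])
delta(o,(.4927,.364,.010),-6)
c=wristcam(robot);cv2.imwrite("pics/w3.png",c["color"][:,:,::-1])
W=np.nan_to_num(cloud(c));x,y,z=W[...,0],W[...,1],W[...,2]
for lo,hi in ((.22,.26),(.27,.31),(.4,.43),(.44,.5)):
    k=(y>lo)&(y<hi)&(x>.45)&(x<.54)&(z>.04)&(z<.13)
    if k.sum()>20:print(lo,W[k].mean(0),np.percentile(W[k],[3,97],axis=0))
c=robot.camera("side");cv2.imwrite("pics/s3.png",c["color"][100:340,150:470,::-1])
```

```text
6.4167 [0.48936397 0.36031534 0.05667909] [-0.25205444 -0.08740131 -2.19518637] 0.02303181738565559 [-0.10095192  0.04889542  0.00574189]
t(cm) [0.43 0.34 4.66] rv [-0.011  0.007  0.   ] q6 0.74
t(cm) [0.43 0.34 4.66] rv [-0.011 -0.017 -3.142] q6 -2.4
0.4 [0.49448523 0.41580144 0.07670555] [[0.48301855 0.40106699 0.07050921]
 [0.50616135 0.429248   0.08012013]]
0.44 [0.49847437 0.45535419 0.08078229] [[0.48472793 0.44098833 0.07767362]
 [0.51255931 0.46900544 0.08237417]]
```

View pics/w3.png

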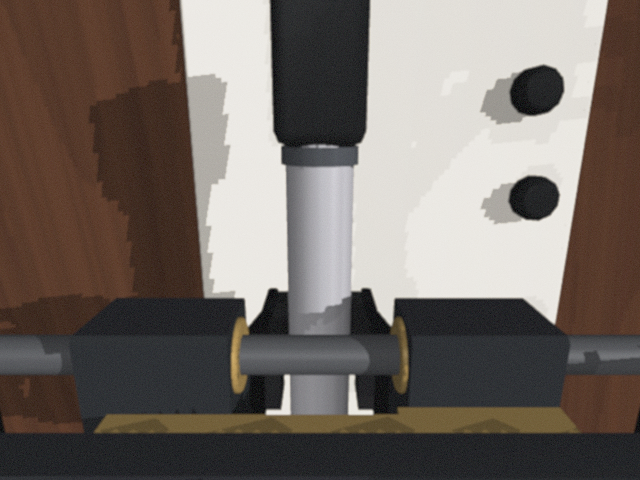

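View pics/s3.png

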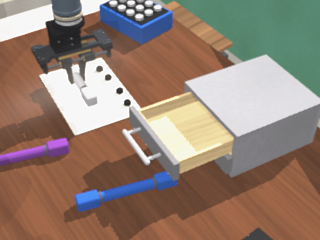

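>>> send_rows(deltas=[{"tx": 0, "ty": 0, "tz": 1.5, "rx": 0, "ry": 0, "rz": 0}, {"tx": 0, "ty": 0, "tz": 2.5, "rx": 0, "ry": 0, "rz": 0}, {"tx": 0, "ty": 0, "tz": 3.2, "rx": 0, "ry": 0, "rz": 0}, {"tx": 0, "ty": 0, "tz": 3.5, "rx": 0, "ry": 0, "rz": 0}, {"tx": 0, "ty": 0, "tz": 3.5, "rx": 0, "ry": 0, "rz": 0}])

```text
time: 6.93
position: [0.4938, 0.3623, 0.0274]
tool_rot: [0.743, 0.669, -0.0, -0.0]
ft_force: [0.9, -1.0, -1.7]
grip_width: 0.0231
```

Run:
```python
from go import *
from rig import robot
o=robot.get_obs();print(o["time"],o["position"],o["ft_force"],o["grip_width"],o["moment"])
delta(o,(.4927,.364,.010),-6)
c=wristcam(robot)
W=np.nan_to_num(cloud(c));x,y,z=W[...,0],W[...,1],W[...,2]
for lo,hi in ((.395,.405),(.41,.42),(.44,.445),(.45,.46)):
    k=(y>lo)&(y<hi)&(x>.45)&(x<.54)&(z>.02)&(z<.13)
    if k.sum()>20:print(lo,W[k].mean(0),np.percentile(W[k],[3,97],axis=0)[:,2])
```

```text
6.9333 [0.49375897 0.36230231 0.0273795 ] [ 0.94163015 -1.01087691 -1.67885155] 0.02308855515142136 [-0.09045401  0.07520241  0.0111211 ]
t(cm) [ 0.16 -0.12  1.74] rv [-0.001  0.    -0.   ] q6 0.74
t(cm) [ 0.16 -0.12  1.74] rv [1.000e-03 1.000e-03 3.141e+00] q6 -2.4
0.395 [0.49198429 0.39936911 0.11178991] [0.04749247 0.1226047 ]
0.41 [0.49832592 0.41505044 0.04729399] [0.04112178 0.05024392]
0.44 [0.50139623 0.44250786 0.0521413 ] [0.0491008  0.05365941]
0.45 [0.50269011 0.45504306 0.05213526] [0.04904839 0.0537166 ]
```

>>> send_rows(deltas=[{"tx": 0, "ty": 0, "tz": 0.5, "rx": 0, "ry": 0, "rz": 0}, {"tx": 0, "ty": 0, "tz": 0.9, "rx": 0, "ry": 0, "rz": 0}, {"tx": 0, "ty": 0, "tz": 1.2, "rx": 0, "ry": 0, "rz": 0}, {"tx": 0, "ty": 0, "tz": 1.35, "rx": 0, "ry": 0, "rz": 0}, {"tx": 0, "ty": 0, "tz": 1.4, "rx": 0, "ry": 0, "rz": 0}])

```text
time: 7.4
position: [0.4937, 0.3623, 0.0131]
tool_rot: [0.743, 0.669, -0.0, -0.0]
ft_force: [0.3, -0.3, -1.3]
grip_width: 0.0238
```

>>> send_rows(deltas=[{"tx": 0, "ty": 0, "tz": 0.05, "rx": 0, "ry": 0, "rz": 0}, {"tx": 0, "ty": 0, "tz": 0.1, "rx": 0, "ry": 0, "rz": 0}, {"tx": 0, "ty": 0, "tz": 0.15, "rx": 0, "ry": 0, "rz": 0}, {"tx": 0, "ty": 0, "tz": 0.2, "rx": 0, "ry": 0, "rz": 0}])

```text
time: 7.73
position: [0.494, 0.3625, 0.0116]
tool_rot: [0.743, 0.669, 0.0, 0.0]
ft_force: [-0.3, 0.1, -2.4]
grip_width: 0.0229
```

>>> send_rows(deltas=[{"tx": 0, "ty": 0, "tz": 0.05, "rx": 0, "ry": 0, "rz": 0}, {"tx": 0, "ty": 0, "tz": 0.1, "rx": 0, "ry": 0, "rz": 0}, {"tx": 0, "ty": 0, "tz": 0.1, "rx": 0, "ry": 0, "rz": 0}])

```text
time: 7.98
position: [0.494, 0.3625, 0.0106]
tool_rot: [0.743, 0.669, 0.0, 0.0]
ft_force: [-0.9, -0.4, -2.3]
grip_width: 0.0234
```

>>> send_rows(deltas=[{"tx": 0, "ty": 0, "tz": 0.05, "rx": 0, "ry": 0, "rz": 0}, {"tx": 0, "ty": 0, "tz": 0.1, "rx": 0, "ry": 0, "rz": 0}, {"tx": 0, "ty": 0, "tz": 0.1, "rx": 0, "ry": 0, "rz": 0}])

```text
time: 8.23
position: [0.4939, 0.3625, 0.0105]
tool_rot: [0.743, 0.669, 0.0, 0.0]
ft_force: [-1.3, -0.4, 4.2]
grip_width: 0.0233
```

Contact felt; now open.

>>> send_rows(deltas=[{"tx": 0, "ty": 0, "tz": -0.05, "rx": 0, "ry": 0, "rz": 0}, {"tx": 0, "ty": 0, "tz": -0.05, "rx": 0, "ry": 0, "rz": 0}])

```text
time: 8.4
position: [0.494, 0.3625, 0.0105]
tool_rot: [0.743, 0.669, 0.0, 0.0]
ft_force: [-1.9, -0.5, 3.5]
grip_width: 0.023
```

>>> send_rows(deltas=[{"tx": 0, "ty": 0, "tz": 0, "rx": 0, "ry": 0, "rz": 0}, {"tx": 0, "ty": 0, "tz": 0, "rx": 0, "ry": 0, "rz": 0}, {"tx": 0, "ty": 0, "tz": 0, "rx": 0, "ry": 0, "rz": 0}, {"tx": 0, "ty": 0, "tz": 0, "rx": 0, "ry": 0, "rz": 0}], claw=4.2)

```text
time: 8.73
position: [0.4941, 0.3625, 0.0099]
tool_rot: [0.743, 0.669, 0.0, 0.0]
ft_force: [0.0, 0.8, -0.1]
grip_width: 0.0391
```

>>> send_rows(deltas=[{"tx": 0, "ty": 0, "tz": -1, "rx": 0, "ry": 0, "rz": 0}, {"tx": 0, "ty": 0, "tz": -3, "rx": 0, "ry": 0, "rz": 0}, {"tx": 0, "ty": 0, "tz": -7, "rx": 0, "ry": 0, "rz": 0}, {"tx": 0, "ty": 0, "tz": -11, "rx": 0, "ry": 0, "rz": 0}, {"tx": 0, "ty": 0, "tz": -14, "rx": 0, "ry": 0, "rz": 0}])

```text
time: 9.15
position: [0.4947, 0.3629, 0.1535]
tool_rot: [0.743, 0.669, 0.001, 0.0]
ft_force: [1.0, -0.1, 1.2]
grip_width: 0.0417
```

Run:
```python
from go import *
from rig import robot
o=robot.get_obs();print(o["time"],o["position"],o["ft_force"],o["grip_width"])
c=wristcam(robot);cv2.imwrite("pics/w4.png",c["color"][:,:,::-1])
W=np.nan_to_num(cloud(c));x,y,z=W[...,0],W[...,1],W[...,2]
k=(z>.022)&(z<.06)&(y>.25)&(y<.5)&(x<.57)&(x>.4)
print(cv2.minAreaRect(W[k][:,:2].astype(np.float32)),W[k][:,2].max())
# stem from side camera
s=robot.camera("side");pickle.dump(s,open("side4.pkl","wb"))
delta(o,(.535,-.300,.2),-6)
```

```text
9.15 [0.49471499 0.36287957 0.15346696] [ 1.00599494 -0.06101802  1.21437612] 0.041731657727527884
((0.49322745203971863, 0.3663136661052704), (0.22837921977043152, 0.03010433353483677), 83.81997680664062) 0.03817464334078507
t(cm) [-65.49  10.97  -4.73] rv [ 0.003 -0.002 -0.   ] q6 -0.41
t(cm) [-65.49  10.97  -4.73] rv [-3.000e-03 -4.000e-03  3.141e+00] q6 2.74
```

View pics/w4.png

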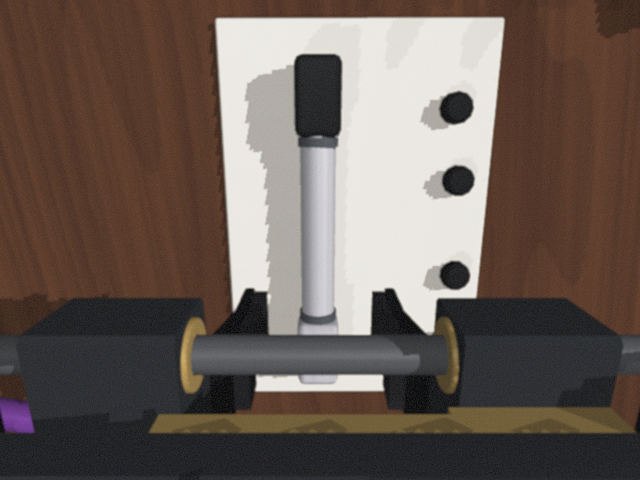

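The pump lies flat on the mat and all visible caps are in place. Moving on to the pad.

>>> send_rows(deltas=[{"tx": -76, "ty": 12, "tz": -7, "rx": 0, "ry": 0, "rz": 0}, {"tx": -76, "ty": 12, "tz": -7, "rx": 0, "ry": 0, "rz": 0}, {"tx": -76, "ty": 12, "tz": -7, "rx": 0, "ry": 0, "rz": 0}, {"tx": -76, "ty": 12, "tz": -7, "rx": 0, "ry": 0, "rz": 0}, {"tx": -76, "ty": 12, "tz": -7, "rx": 0, "ry": 0, "rz": 0}], claw=5.5)

```text
time: 9.67
position: [0.5039, 0.1536, 0.1689]
tool_rot: [0.743, 0.669, -0.0, -0.0]
ft_force: [0.5, 0.4, 0.7]
grip_width: 0.0541
```

>>> send_rows(deltas=[{"tx": -56, "ty": 9, "tz": -5, "rx": 0, "ry": 0, "rz": 0}, {"tx": -56, "ty": 9, "tz": -5, "rx": 0, "ry": 0, "rz": 0}, {"tx": -56, "ty": 9, "tz": -5, "rx": 0, "ry": 0, "rz": 0}, {"tx": -56, "ty": 9, "tz": -5, "rx": 0, "ry": 0, "rz": 0}, {"tx": -56, "ty": 9, "tz": -5, "rx": 0, "ry": 0, "rz": 0}])

```text
time: 10.08
position: [0.5152, -0.0538, 0.1873]
tool_rot: [0.743, 0.669, -0.0, -0.0]
ft_force: [0.7, -0.7, -0.2]
grip_width: 0.055
```

>>> send_rows(deltas=[{"tx": -36, "ty": 6, "tz": 0, "rx": 0, "ry": 0, "rz": 0.8}, {"tx": -36, "ty": 6, "tz": 0, "rx": 0, "ry": 0, "rz": 0.8}, {"tx": -36, "ty": 6, "tz": 0, "rx": 0, "ry": 0, "rz": 0.8}, {"tx": -36, "ty": 6, "tz": 0, "rx": 0, "ry": 0, "rz": 0.8}, {"tx": -36, "ty": 6, "tz": 0, "rx": 0, "ry": 0, "rz": 0.8}])

```text
time: 10.5
position: [0.5277, -0.2618, 0.187]
tool_rot: [0.914, 0.405, -0.0, -0.0]
ft_force: [-0.0, -0.1, 0.2]
grip_width: 0.0548
```

Run:
```python
from go import *
from rig import robot
o=robot.get_obs();print(o["time"],o["position"],o["ft_force"],o["grip_width"])
delta(o,(.535,-.412,.2),-57)
```

```text
10.5 [ 0.52769856 -0.26175672  0.18696026] [-0.04462824 -0.13527065  0.23308194] 0.05477065826639138
t(cm) [-10.64  10.63  -1.32] rv [-0.001  0.     0.258] q6 0.34
t(cm) [-10.64  10.63  -1.32] rv [-0.000e+00 -1.000e-03 -2.883e+00] q6 -2.8
```

>>> send_rows(deltas=[{"tx": -10.6, "ty": 10.6, "tz": 0, "rx": 0, "ry": 0, "rz": 0.258}, {"tx": -10.6, "ty": 10.6, "tz": 0, "rx": 0, "ry": 0, "rz": 0.258}, {"tx": -10.6, "ty": 10.6, "tz": 0, "rx": 0, "ry": 0, "rz": 0.258}, {"tx": -10.6, "ty": 10.6, "tz": 0, "rx": 0, "ry": 0, "rz": 0.258}, {"tx": -10.6, "ty": 10.6, "tz": 0, "rx": 0, "ry": 0, "rz": 0.258}])

```text
time: 10.92
position: [0.5363, -0.4163, 0.1867]
tool_rot: [0.959, 0.285, 0.0, 0.002]
ft_force: [0.2, 0.5, 1.1]
grip_width: 0.0548
```

Run:
```python
from go import *
from rig import robot
o=robot.get_obs();print(o["time"],o["position"],o["ft_force"],o["grip_width"])
c=wristcam(robot);cv2.imwrite("pics/w5.png",c["color"][:,:,::-1]);pickle.dump(c,open("w5.pkl","wb"))
hsv=cv2.cvtColor(c["color"],cv2.COLOR_RGB2HSV)
W=np.nan_to_num(cloud(c));x,y,z=W[...,0],W[...,1],W[...,2]
red=((hsv[...,0]<8)|(hsv[...,0]>172))&(hsv[...,1]>150)&(hsv[...,2]>100)&(z<.04)&(z>0)
P=W[red];print(len(P),cv2.minAreaRect(P[:,:2].astype(np.float32)),np.percentile(P[:,2],[3,50,97]))
```

```text
10.9167 [ 0.53628028 -0.41634881  0.18670608] [0.2012958  0.48669123 1.05416103] 0.05475550610993917
2052 ((0.5316469073295593, -0.41139358282089233), (0.13523714244365692, 0.02129385620355606), 33.82704162597656) [0.00574198 0.01619584 0.02212741]
```

View pics/w5.png

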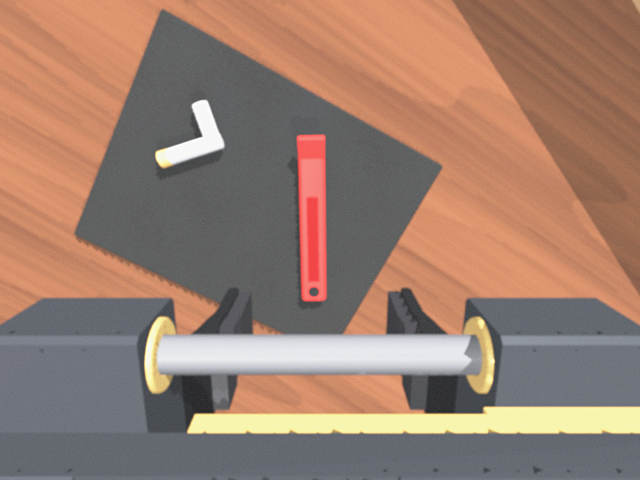

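Run:
```python
from go import *
from rig import robot
np.set_printoptions(precision=4,suppress=True)
c=pickle.load(open("w5.pkl","rb"))
W=np.nan_to_num(cloud(c));x,y,z=W[...,0],W[...,1],W[...,2];hsv=cv2.cvtColor(c["color"],cv2.COLOR_RGB2HSV)
m=np.zeros((480,640),bool);m[90:175,150:232]=True;m&=(hsv[...,2]>150)
print(m.sum());P=W[m];print(np.percentile(P,[2,50,98],axis=0))
v,u=np.nonzero(m);print(u.min(),u.max(),v.min(),v.max())
pts=np.array([[157,160],[170,156],[190,150.5],[218,143],[201,104],[206,118]]);print(world(c,pts[:,0],pts[:,1],z=.015))
im=cv2.resize(c["color"][90:175,145:240],None,fx=6,fy=6,interpolation=cv2.INTER_CUBIC);cv2.imwrite("pics/stem.png",im[:,:,::-1])
o=robot.get_obs();print(o["position"])
delta(o,(.5312,-.4117,.04),-56.2)
```

```text
1856
[[ 0.5085 -0.3202  0.0051]
 [ 0.5389 -0.3017  0.0166]
 [ 0.564  -0.2837  0.0189]]
155 224 100 167
[[ 0.5087 -0.2857  0.015 ]
 [ 0.5167 -0.2926  0.015 ]
 [ 0.5286 -0.3034  0.015 ]
 [ 0.545  -0.3184  0.015 ]
 [ 0.5626 -0.2942  0.015 ]
 [ 0.5559 -0.3021  0.015 ]]
[ 0.536  -0.4127  0.1864]
t(cm) [-0.34 -0.34 14.64] rv [ 0.     0.    -0.011] q6 0.32
t(cm) [-0.34 -0.34 14.64] rv [ 0.    -0.     3.131] q6 -2.82
```

View pics/stem.png

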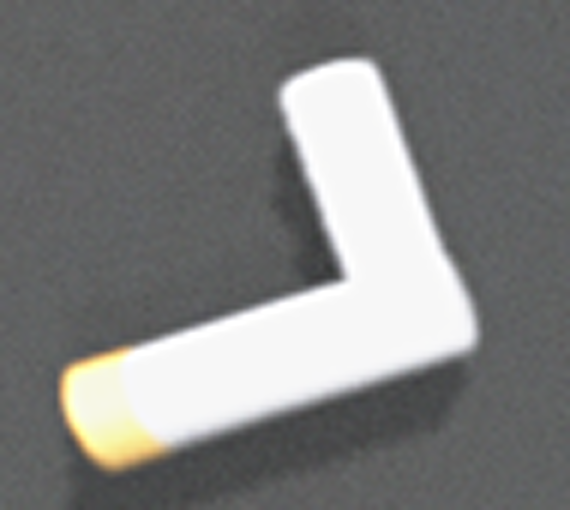

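Stem: long leg mid ≈ (0.527, −0.302), direction −42°. The red lever is centred between the jaws (column 313), so I'll descend on it.

>>> send_rows(deltas=[{"tx": -0.3, "ty": -0.3, "tz": 4, "rx": 0, "ry": 0, "rz": -0.011}, {"tx": -0.3, "ty": -0.3, "tz": 8, "rx": 0, "ry": 0, "rz": -0.011}, {"tx": -0.3, "ty": -0.3, "tz": 11.5, "rx": 0, "ry": 0, "rz": -0.011}, {"tx": -0.3, "ty": -0.3, "tz": 14, "rx": 0, "ry": 0, "rz": -0.011}, {"tx": -0.3, "ty": -0.3, "tz": 14.6, "rx": 0, "ry": 0, "rz": -0.011}])

```text
time: 11.38
position: [0.5295, -0.4038, 0.0359]
tool_rot: [0.956, 0.293, -0.003, -0.005]
ft_force: [-1.3, 0.9, 0.3]
grip_width: 0.0549
```

>>> send_rows(deltas=[{"tx": 0, "ty": 0, "tz": 1, "rx": 0, "ry": 0, "rz": 0}, {"tx": 0, "ty": 0, "tz": 2, "rx": 0, "ry": 0, "rz": 0}, {"tx": 0, "ty": 0, "tz": 2.5, "rx": 0, "ry": 0, "rz": 0}, {"tx": 0, "ty": 0, "tz": 2.5, "rx": 0, "ry": 0, "rz": 0}, {"tx": 0, "ty": 0, "tz": 2.5, "rx": 0, "ry": 0, "rz": 0}], claw=4.5)

```text
time: 11.8
position: [0.5331, -0.4091, 0.0172]
tool_rot: [0.956, 0.293, 0.0, 0.001]
ft_force: [0.2, 0.6, 0.2]
grip_width: 0.0448
```

Run:
```python
from go import *
from rig import robot
o=robot.get_obs();print(o["time"],o["position"],o["ft_force"],o["grip_width"])
delta(o,(.5312,-.4117,.0085),-56.2)
```

```text
11.8 [ 0.53308012 -0.40909797  0.01717816] [0.23144218 0.56436643 0.17331398] 0.04479794528791708
t(cm) [-0.3   0.11  0.87] rv [ 0.002 -0.     0.004] q6 0.32
t(cm) [-0.3   0.11  0.87] rv [ 0.000e+00  2.000e-03 -3.138e+00] q6 -2.82
```

>>> send_rows(deltas=[{"tx": -0.2, "ty": 0.1, "tz": 0.4, "rx": 0, "ry": 0, "rz": 0}, {"tx": -0.3, "ty": 0.1, "tz": 0.7, "rx": 0, "ry": 0, "rz": 0}, {"tx": -0.3, "ty": 0.1, "tz": 0.85, "rx": 0, "ry": 0, "rz": 0}, {"tx": -0.3, "ty": 0.1, "tz": 0.85, "rx": 0, "ry": 0, "rz": 0}])

```text
time: 12.13
position: [0.5304, -0.4113, 0.0076]
tool_rot: [0.956, 0.292, -0.0, -0.0]
ft_force: [0.5, 0.4, -0.6]
grip_width: 0.045
```

>>> send_rows(deltas=[{"tx": 0, "ty": 0, "tz": 0, "rx": 0, "ry": 0, "rz": 0}, {"tx": 0, "ty": 0, "tz": 0, "rx": 0, "ry": 0, "rz": 0}, {"tx": 0, "ty": 0, "tz": 0, "rx": 0, "ry": 0, "rz": 0}, {"tx": 0, "ty": 0, "tz": 0, "rx": 0, "ry": 0, "rz": 0}, {"tx": 0, "ty": 0, "tz": 0, "rx": 0, "ry": 0, "rz": 0}], claw=1.2, squeeze=20)

```text
time: 12.55
position: [0.5308, -0.4113, 0.0078]
tool_rot: [0.956, 0.293, 0.0, 0.0]
ft_force: [0.0, 0.3, -0.3]
grip_width: 0.0196
```

>>> send_rows(deltas=[{"tx": 0, "ty": 0, "tz": 0, "rx": 0, "ry": 0, "rz": 0}, {"tx": 0, "ty": 0, "tz": 0, "rx": 0, "ry": 0, "rz": 0}, {"tx": 0, "ty": 0, "tz": 0, "rx": 0, "ry": 0, "rz": 0}])

```text
time: 12.8
position: [0.5308, -0.4114, 0.0078]
tool_rot: [0.956, 0.293, 0.0, 0.0]
ft_force: [0.2, 0.6, 1.4]
grip_width: 0.0198
```

>>> send_rows(deltas=[{"tx": 0, "ty": 0, "tz": -1, "rx": 0, "ry": 0, "rz": 0}, {"tx": 0, "ty": 0, "tz": -4, "rx": 0, "ry": 0, "rz": 0}, {"tx": 0, "ty": 0, "tz": -8, "rx": 0, "ry": 0, "rz": 0}, {"tx": 0, "ty": 0, "tz": -12, "rx": 0, "ry": 0, "rz": 0}, {"tx": 0, "ty": 0, "tz": -16, "rx": 0, "ry": 0, "rz": 0}])

```text
time: 13.22
position: [0.5302, -0.4108, 0.1697]
tool_rot: [0.956, 0.293, -0.0, -0.0]
ft_force: [0.7, -0.2, -0.4]
grip_width: 0.0196
```

Run:
```python
from go import *
from rig import robot
o=robot.get_obs();print(o["time"],o["position"],o["ft_force"],o["grip_width"])
c=wristcam(robot);cv2.imwrite("pics/w6.png",c["color"][:,:,::-1])
delta(o,(.564,.022,.17),-4.7)
```

```text
13.2167 [ 0.53018863 -0.41078655  0.16966452] [ 0.66828214 -0.23846103 -0.43618484] 0.019581715312505195
t(cm) [ 27.02 -33.98  -0.  ] rv [-0.001 -0.    -0.895] q6 0.12
t(cm) [ 27.02 -33.98  -0.  ] rv [-0.000e+00  1.000e-03  2.247e+00] q6 -3.02
```

View pics/w6.png

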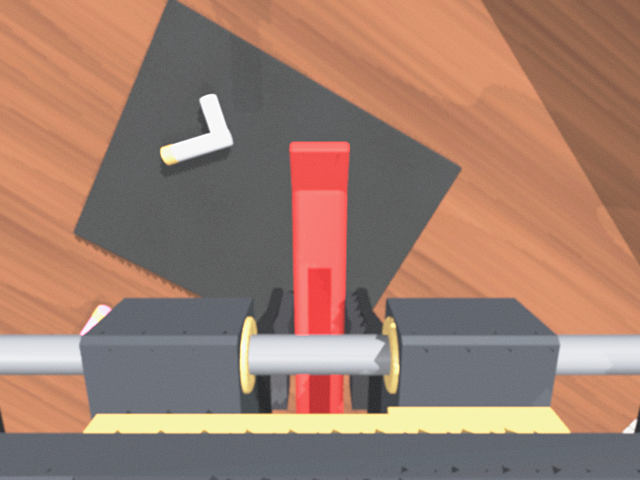

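Lever held straight (columns 290–350). Carrying it to the tray.

>>> send_rows(deltas=[{"tx": 27, "ty": -34, "tz": 0, "rx": 0, "ry": 0, "rz": 0}, {"tx": 27, "ty": -34, "tz": 0, "rx": 0, "ry": 0, "rz": 0}, {"tx": 27, "ty": -34, "tz": 0, "rx": 0, "ry": 0, "rz": 0}, {"tx": 27, "ty": -34, "tz": 0, "rx": 0, "ry": 0, "rz": 0}, {"tx": 27, "ty": -34, "tz": 0, "rx": 0, "ry": 0, "rz": 0}])

```text
time: 13.68
position: [0.5464, -0.2018, 0.1683]
tool_rot: [0.956, 0.292, 0.0, 0.0]
ft_force: [-0.3, -0.1, -0.1]
grip_width: 0.0198
```

>>> send_rows(deltas=[{"tx": 14.2, "ty": -17.9, "tz": 0, "rx": 0, "ry": 0, "rz": -0.895}, {"tx": 14.2, "ty": -17.9, "tz": 0, "rx": 0, "ry": 0, "rz": -0.895}, {"tx": 14.2, "ty": -17.9, "tz": 0, "rx": 0, "ry": 0, "rz": -0.895}, {"tx": 14.2, "ty": -17.9, "tz": 0, "rx": 0, "ry": 0, "rz": -0.895}, {"tx": 14.2, "ty": -17.9, "tz": 0, "rx": 0, "ry": 0, "rz": -0.895}])

```text
time: 14.1
position: [0.5624, 0.0062, 0.1683]
tool_rot: [0.818, 0.575, 0.0, 0.0]
ft_force: [1.0, -0.1, -0.8]
grip_width: 0.0197
```

Run:
```python
from go import *
from rig import robot
o=robot.get_obs();print(o["time"],o["position"],o["ft_force"],o["grip_width"])
delta(o,(.564,.022,.17),-4.7)
```

```text
14.1 [0.56243648 0.00619039 0.16831376] [ 0.95329546 -0.06899974 -0.76218193] 0.01971199789741574
t(cm) [ 1.54 -0.39 -0.17] rv [ 0.001 -0.    -0.264] q6 0.12
t(cm) [ 1.54 -0.39 -0.17] rv [-0.000e+00 -1.000e-03  2.878e+00] q6 -3.02
```

>>> send_rows(deltas=[{"tx": 1.5, "ty": -0.4, "tz": 0, "rx": 0, "ry": 0, "rz": -0.264}, {"tx": 1.5, "ty": -0.4, "tz": 0, "rx": 0, "ry": 0, "rz": -0.264}, {"tx": 1.5, "ty": -0.4, "tz": 0, "rx": 0, "ry": 0, "rz": -0.264}, {"tx": 1.5, "ty": -0.4, "tz": 0, "rx": 0, "ry": 0, "rz": -0.264}])

```text
time: 14.43
position: [0.5641, 0.0199, 0.1681]
tool_rot: [0.738, 0.675, 0.0, 0.0]
ft_force: [0.0, -0.5, 0.3]
grip_width: 0.0198
```

Run:
```python
from go import *
from rig import robot
np.set_printoptions(precision=4,suppress=True)
o=robot.get_obs();print(o["time"],o["position"],o["ft_force"],o["grip_width"])
c=wristcam(robot);cv2.imwrite("pics/w7.png",c["color"][:,:,::-1]);pickle.dump(c,open("w7.pkl","wb"))
W=np.nan_to_num(cloud(c))
delta(o,(.564,.022,.078),-4.7)
# tray floor extents
x,y,z=W[...,0],W[...,1],W[...,2]
for yy in (.05,.07,.09,.1):
    k=abs(y-yy)<.004
    f=k&(abs(z-.075)<.004)&(x>.48)&(x<.7); p=k&(abs(z-.118)<.004)&(x>.45)&(x<.56); g=k&(z>.124)&(z<.136)&(x>.6);h=k&(abs(z-.1)<.006)&(x<.495)&(x>.4)
    print(yy,[np.percentile(x[m],[1,99]) if m.sum()>5 else None for m in (f,p,g,h)])
```

```text
14.4333 [0.5641 0.0199 0.1681] [ 0.0067 -0.4985  0.2523] 0.019826370331756278
t(cm) [ 0.21 -0.03  9.01] rv [ 0.     0.    -0.008] q6 0.12
t(cm) [ 0.21 -0.03  9.01] rv [ 0.    -0.001  3.134] q6 -3.02
0.05 [array([0.528, 0.679]), array([0.5065, 0.5211]), array([0.6606, 0.7153]), array([0.4661, 0.4766])]
0.07 [array([0.5295, 0.6808]), array([0.5081, 0.523 ]), array([0.6623, 0.7132]), array([0.4679, 0.4784])]
0.09 [array([0.5316, 0.6823]), array([0.5099, 0.5248]), array([0.664 , 0.7111]), array([0.4697, 0.4798])]
0.1 [array([0.5325, 0.683 ]), array([0.5107, 0.5256]), array([0.6649, 0.7101]), None]
```

View pics/w7.png

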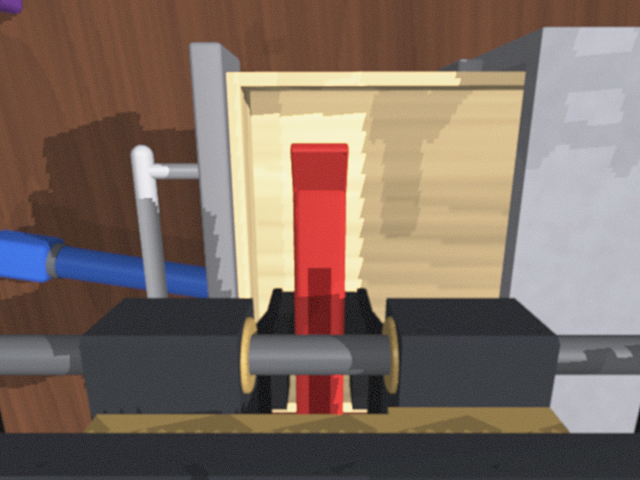

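The lever hangs over the open tray (columns 290–350; the wall is at about 250 and the cabinet at about 510). Lowering it.

>>> send_rows(deltas=[{"tx": 0.2, "ty": 0, "tz": 3, "rx": 0, "ry": 0, "rz": 0}, {"tx": 0.2, "ty": 0, "tz": 5.5, "rx": 0, "ry": 0, "rz": 0}, {"tx": 0.2, "ty": 0, "tz": 7, "rx": 0, "ry": 0, "rz": 0}, {"tx": 0.2, "ty": 0, "tz": 7.8, "rx": 0, "ry": 0, "rz": 0}, {"tx": 0.2, "ty": 0, "tz": 8, "rx": 0, "ry": 0, "rz": 0}])

```text
time: 14.9
position: [0.5634, 0.0208, 0.0862]
tool_rot: [0.739, 0.674, -0.001, -0.001]
ft_force: [-0.4, -0.6, 0.2]
grip_width: 0.0197
```

>>> send_rows(deltas=[{"tx": 0, "ty": 0, "tz": 0.2, "rx": 0, "ry": 0, "rz": 0}, {"tx": 0, "ty": 0, "tz": 0.4, "rx": 0, "ry": 0, "rz": 0}, {"tx": 0, "ty": 0, "tz": 0.6, "rx": 0, "ry": 0, "rz": 0}, {"tx": 0, "ty": 0, "tz": 0.6, "rx": 0, "ry": 0, "rz": 0}])

```text
time: 15.23
position: [0.5647, 0.0215, 0.0823]
tool_rot: [0.738, 0.675, 0.0, 0.0]
ft_force: [0.4, 0.1, 0.7]
grip_width: 0.0194
```

>>> send_rows(deltas=[{"tx": 0, "ty": 0, "tz": 0.1, "rx": 0, "ry": 0, "rz": 0}, {"tx": 0, "ty": 0, "tz": 0.2, "rx": 0, "ry": 0, "rz": 0}, {"tx": 0, "ty": 0, "tz": 0.3, "rx": 0, "ry": 0, "rz": 0}, {"tx": 0, "ty": 0, "tz": 0.3, "rx": 0, "ry": 0, "rz": 0}])

```text
time: 15.57
position: [0.5643, 0.0217, 0.0787]
tool_rot: [0.738, 0.675, -0.0, 0.0]
ft_force: [-0.2, -0.2, -0.3]
grip_width: 0.02
```

>>> send_rows(deltas=[{"tx": 0, "ty": 0, "tz": 0.05, "rx": 0, "ry": 0, "rz": 0}, {"tx": 0, "ty": 0, "tz": 0.1, "rx": 0, "ry": 0, "rz": 0}, {"tx": 0, "ty": 0, "tz": 0.1, "rx": 0, "ry": 0, "rz": 0}])

```text
time: 15.82
position: [0.5644, 0.0217, 0.0778]
tool_rot: [0.738, 0.675, 0.0, 0.0]
ft_force: [0.1, 0.7, 0.4]
grip_width: 0.0197
```

>>> send_rows(deltas=[{"tx": 0, "ty": 0, "tz": 0.05, "rx": 0, "ry": 0, "rz": 0}, {"tx": 0, "ty": 0, "tz": 0.05, "rx": 0, "ry": 0, "rz": 0}, {"tx": 0, "ty": 0, "tz": 0.05, "rx": 0, "ry": 0, "rz": 0}])

```text
time: 16.07
position: [0.5646, 0.0216, 0.0777]
tool_rot: [0.738, 0.675, 0.0, 0.0]
ft_force: [-1.0, 0.4, 4.3]
grip_width: 0.0196
```

>>> send_rows(deltas=[{"tx": 0, "ty": 0, "tz": 0, "rx": 0, "ry": 0, "rz": 0}, {"tx": 0, "ty": 0, "tz": 0, "rx": 0, "ry": 0, "rz": 0}, {"tx": 0, "ty": 0, "tz": 0, "rx": 0, "ry": 0, "rz": 0}, {"tx": 0, "ty": 0, "tz": 0, "rx": 0, "ry": 0, "rz": 0}], claw=3.4)

```text
time: 16.4
position: [0.5641, 0.0216, 0.0769]
tool_rot: [0.738, 0.675, -0.0, -0.0]
ft_force: [-1.0, -0.5, -0.5]
grip_width: 0.0327
```

>>> send_rows(deltas=[{"tx": 0, "ty": 0, "tz": -1, "rx": 0, "ry": 0, "rz": 0}, {"tx": 0, "ty": 0, "tz": -3, "rx": 0, "ry": 0, "rz": 0}, {"tx": 0, "ty": 0, "tz": -6, "rx": 0, "ry": 0, "rz": 0}, {"tx": 0, "ty": 0, "tz": -10, "rx": 0, "ry": 0, "rz": 0}, {"tx": 0, "ty": 0, "tz": -12, "rx": 0, "ry": 0, "rz": 0}])

```text
time: 16.82
position: [0.5661, 0.0214, 0.2016]
tool_rot: [0.737, 0.675, 0.002, 0.002]
ft_force: [0.9, -0.7, 0.5]
grip_width: 0.0343
```

Run:
```python
from go import *
from rig import robot
np.set_printoptions(precision=4,suppress=True)
o=robot.get_obs();print(o["time"],o["position"],o["ft_force"],o["grip_width"])
c=wristcam(robot);cv2.imwrite("pics/w8.png",c["color"][:,:,::-1])
hsv=cv2.cvtColor(c["color"],cv2.COLOR_RGB2HSV)
W=np.nan_to_num(cloud(c));x,y,z=W[...,0],W[...,1],W[...,2]
red=((hsv[...,0]<8)|(hsv[...,0]>172))&(hsv[...,1]>150)&(hsv[...,2]>100)&(z<.12)&(z>0.05)
P=W[red];print(len(P),cv2.minAreaRect(P[:,:2].astype(np.float32)),np.percentile(P[:,2],[3,50,97]))
for a in(-42,48): delta(o,(.527,-.302,.19),a)
```

```text
16.8167 [0.5661 0.0214 0.2016] [ 0.8877 -0.6955  0.5097] 0.034305328662801525
5228 ((0.563599705696106, 0.02432849630713463), (0.1321226805448532, 0.018839141353964806), 84.88087463378906) [0.0844 0.086  0.0924]
t(cm) [-32.56  -1.06   1.17] rv [ 0.006 -0.001  0.645] q6 0.21
t(cm) [-32.56  -1.06   1.17] rv [ 0.002  0.007 -2.496] q6 -2.93
t(cm) [-32.56  -1.06   1.17] rv [ 0.005  0.003 -0.926] q6 -1.36
t(cm) [-32.56  -1.06   1.17] rv [ 0.004 -0.006  2.216] q6 1.78
```

View pics/w8.png

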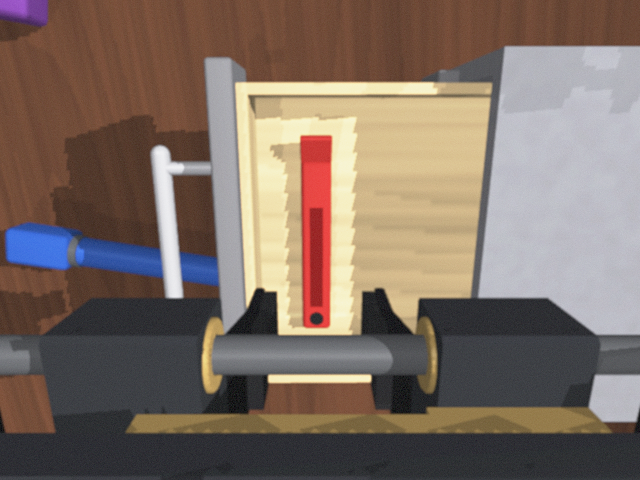

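The lever lies flat in the tray. Next is the stem.

>>> send_rows(deltas=[{"tx": -32.5, "ty": -1, "tz": 1, "rx": 0, "ry": 0, "rz": 0}, {"tx": -32.5, "ty": -1, "tz": 1, "rx": 0, "ry": 0, "rz": 0}, {"tx": -32.5, "ty": -1, "tz": 1, "rx": 0, "ry": 0, "rz": 0}, {"tx": -32.5, "ty": -1, "tz": 1, "rx": 0, "ry": 0, "rz": 0}, {"tx": -32.5, "ty": -1, "tz": 1, "rx": 0, "ry": 0, "rz": -0.12}], claw=4)

```text
time: 17.28
position: [0.5393, -0.1855, 0.1913]
tool_rot: [0.696, 0.718, 0.0, 0.0]
ft_force: [-0.2, -0.6, -0.5]
grip_width: 0.04
```

Run:
```python
from go import *
from rig import robot
o=robot.get_obs();print(o["time"],o["position"])
delta(o,(.5255,-.3007,.15),48)
```

```text
17.2833 [ 0.53933815 -0.1854628   0.19129315]
t(cm) [-11.48  -1.73   4.13] rv [ 0.     0.    -0.808] q6 -1.36
t(cm) [-11.48  -1.73   4.13] rv [ 1.000e-03 -0.000e+00  2.334e+00] q6 1.78
```

>>> send_rows(deltas=[{"tx": -11.5, "ty": -1.7, "tz": 3, "rx": 0, "ry": 0, "rz": -0.81}, {"tx": -11.5, "ty": -1.7, "tz": 3, "rx": 0, "ry": 0, "rz": -0.81}, {"tx": -11.5, "ty": -1.7, "tz": 3, "rx": 0, "ry": 0, "rz": -0.81}, {"tx": -11.5, "ty": -1.7, "tz": 3, "rx": 0, "ry": 0, "rz": -0.81}, {"tx": -11.5, "ty": -1.7, "tz": 3, "rx": 0, "ry": 0, "rz": -0.81}])

```text
time: 17.7
position: [0.5251, -0.3019, 0.1601]
tool_rot: [0.445, 0.895, 0.0, -0.0]
ft_force: [-0.8, 1.1, 0.7]
grip_width: 0.0403
```

Run:
```python
from go import *
from rig import robot
o=robot.get_obs();print(o["time"],o["position"])
delta(o,(.5255,-.3007,.15),48)
```

```text
17.7 [ 0.52505823 -0.30192155  0.1601188 ]
t(cm) [0.07 0.11 1.01] rv [-0.    -0.001 -0.19 ] q6 -1.36
t(cm) [0.07 0.11 1.01] rv [-1.000e-03  0.000e+00  2.952e+00] q6 1.78
```

>>> send_rows(deltas=[{"tx": 0, "ty": 0.1, "tz": 0, "rx": 0, "ry": 0, "rz": -0.19}, {"tx": 0, "ty": 0.1, "tz": 0, "rx": 0, "ry": 0, "rz": -0.19}, {"tx": 0, "ty": 0.1, "tz": 0, "rx": 0, "ry": 0, "rz": -0.19}])

```text
time: 17.95
position: [0.5267, -0.2987, 0.161]
tool_rot: [0.359, 0.933, 0.0, -0.0]
ft_force: [0.3, -0.0, -0.3]
grip_width: 0.0395
```

Run:
```python
from go import *
from rig import robot
np.set_printoptions(precision=4,suppress=True)
o=robot.get_obs();print(o["time"],o["position"])
c=wristcam(robot);cv2.imwrite("pics/w9.png",c["color"][:,:,::-1]);pickle.dump(c,open("w9.pkl","wb"))
delta(o,(.5255,-.3007,.05),48)
for l in("stem","stem_mid"):
    for r in robot.tip_of(l,"wrist")[:2]: print(l,r["p"],r["xy"],world(c,*r["xy"],z=.011))
```

```text
17.95 [ 0.5267 -0.2987  0.161 ]
t(cm) [-0.05 -0.23 11.1 ] rv [-0.    -0.    -0.001] q6 -1.36
t(cm) [-0.05 -0.23 11.1 ] rv [-0.     0.     3.141] q6 1.78
stem 0.92 [138.4, 39.7] [ 0.3496 -0.3003  0.011 ]
stem 0.73 [319.6, 234.9] [ 0.5296 -0.3006  0.011 ]
stem_mid 0.91 [318.4, 234.3] [ 0.5287 -0.3009  0.011 ]
stem_mid 0.66 [134.8, 40.8] [ 0.3484 -0.3026  0.011 ]
```

View pics/w9.png

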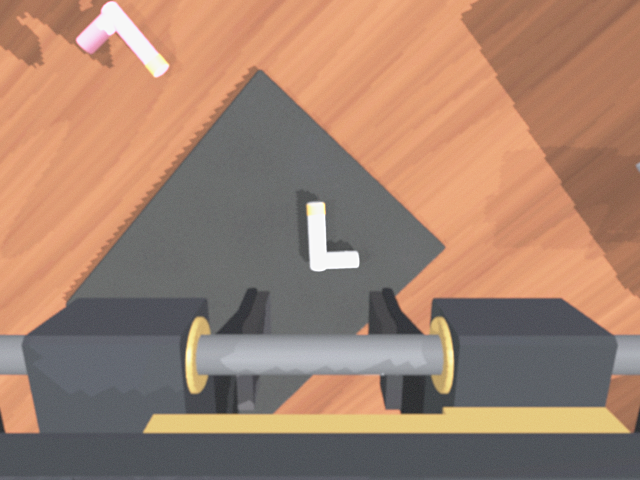

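Run:
```python
from go import *
from rig import robot
np.set_printoptions(precision=4,suppress=True)
c=pickle.load(open("w9.pkl","rb"))
a=world(c,np.array([316,317.2,319,358]),np.array([204,230,269,260]),z=.012);print(a)
d=a[2]-a[0];print(np.degrees(np.arctan2(d[1],d[0])),np.linalg.norm(d),(a[0]+a[2])/2)
g=np.array([.5275,-.2995]);
delta(robot.get_obs(),(.5270,-.2997,.05),47)
```

```text
[[ 0.5104 -0.2867  0.012 ]
 [ 0.5255 -0.2992  0.012 ]
 [ 0.549  -0.3187  0.012 ]
 [ 0.5635 -0.292   0.012 ]]
-39.60328507002869 0.05016382283976913 [ 0.5297 -0.3027  0.012 ]
t(cm) [-0.09 -0.08 11.1 ] rv [-0.     0.     0.014] q6 -1.34
t(cm) [-0.09 -0.08 11.1 ] rv [-0.    -0.    -3.127] q6 1.8
```

>>> send_rows(deltas=[{"tx": -0.2, "ty": -0.1, "tz": 4, "rx": 0, "ry": 0, "rz": -0.026}, {"tx": -0.2, "ty": -0.1, "tz": 7.5, "rx": 0, "ry": 0, "rz": -0.026}, {"tx": -0.2, "ty": -0.1, "tz": 10, "rx": 0, "ry": 0, "rz": -0.026}, {"tx": -0.2, "ty": -0.1, "tz": 12, "rx": 0, "ry": 0, "rz": -0.026}, {"tx": -0.2, "ty": -0.1, "tz": 12.8, "rx": 0, "ry": 0, "rz": -0.026}])

```text
time: 18.52
position: [0.5261, -0.2992, 0.0299]
tool_rot: [0.347, 0.938, 0.001, -0.003]
ft_force: [-0.4, 0.5, -0.8]
grip_width: 0.0401
```

>>> send_rows(deltas=[{"tx": 0, "ty": 0, "tz": 0.5, "rx": 0, "ry": 0, "rz": 0}, {"tx": 0, "ty": 0, "tz": 1, "rx": 0, "ry": 0, "rz": 0}, {"tx": 0, "ty": 0, "tz": 1.5, "rx": 0, "ry": 0, "rz": 0}, {"tx": 0, "ty": 0, "tz": 1.5, "rx": 0, "ry": 0, "rz": 0}, {"tx": 0, "ty": 0, "tz": 1.5, "rx": 0, "ry": 0, "rz": 0}])

```text
time: 18.93
position: [0.5282, -0.301, 0.0187]
tool_rot: [0.347, 0.938, -0.0, 0.001]
ft_force: [-0.2, 0.1, 0.0]
grip_width: 0.0398
```

Run:
```python
from go import *
from rig import robot
o=robot.get_obs();print(o["time"],o["position"])
delta(o,(.5275,-.3007,.009),49.5)
```

```text
18.9333 [ 0.528166   -0.30096728  0.01866081]
t(cm) [ 0.07 -0.02  0.97] rv [ 0.     0.001 -0.002] q6 -1.38
t(cm) [ 0.07 -0.02  0.97] rv [ 2.00e-03 -0.00e+00  3.14e+00] q6 1.76
```

>>> send_rows(deltas=[{"tx": 0, "ty": 0, "tz": 0.5, "rx": 0, "ry": 0, "rz": 0}, {"tx": 0, "ty": 0, "tz": 0.8, "rx": 0, "ry": 0, "rz": 0}, {"tx": 0, "ty": 0, "tz": 0.95, "rx": 0, "ry": 0, "rz": 0}, {"tx": 0, "ty": 0, "tz": 0.95, "rx": 0, "ry": 0, "rz": 0}])

```text
time: 19.27
position: [0.5275, -0.3004, 0.008]
tool_rot: [0.347, 0.938, 0.0, -0.0]
ft_force: [-0.4, -0.1, -0.1]
grip_width: 0.0397
```

>>> send_rows(deltas=[{"tx": 0, "ty": 0, "tz": 0, "rx": 0, "ry": 0, "rz": 0}, {"tx": 0, "ty": 0, "tz": 0, "rx": 0, "ry": 0, "rz": 0}, {"tx": 0, "ty": 0, "tz": 0, "rx": 0, "ry": 0, "rz": 0}, {"tx": 0, "ty": 0, "tz": 0, "rx": 0, "ry": 0, "rz": 0}, {"tx": 0, "ty": 0, "tz": 0, "rx": 0, "ry": 0, "rz": 0}], claw=0.5, squeeze=25)

```text
time: 19.68
position: [0.5277, -0.3007, 0.0085]
tool_rot: [0.347, 0.938, -0.0, 0.0]
ft_force: [-0.0, 0.4, 0.2]
grip_width: 0.0143
```

>>> send_rows(deltas=[{"tx": 0, "ty": 0, "tz": 0, "rx": 0, "ry": 0, "rz": 0}, {"tx": 0, "ty": 0, "tz": 0, "rx": 0, "ry": 0, "rz": 0}, {"tx": 0, "ty": 0, "tz": 0, "rx": 0, "ry": 0, "rz": 0}, {"tx": 0, "ty": 0, "tz": 0, "rx": 0, "ry": 0, "rz": 0}])

```text
time: 20.02
position: [0.5277, -0.3006, 0.0084]
tool_rot: [0.347, 0.938, -0.0, 0.0]
ft_force: [0.1, -0.4, 0.4]
grip_width: 0.011
```

>>> send_rows(deltas=[{"tx": 0, "ty": 0, "tz": -1, "rx": 0, "ry": 0, "rz": 0}, {"tx": 0, "ty": 0, "tz": -4, "rx": 0, "ry": 0, "rz": 0}, {"tx": 0, "ty": 0, "tz": -8, "rx": 0, "ry": 0, "rz": 0}, {"tx": 0, "ty": 0, "tz": -12, "rx": 0, "ry": 0, "rz": 0}, {"tx": 0, "ty": 0, "tz": -16, "rx": 0, "ry": 0, "rz": 0}])

```text
time: 20.43
position: [0.5272, -0.3002, 0.1704]
tool_rot: [0.347, 0.938, 0.0, -0.0]
ft_force: [-0.4, -0.0, -0.8]
grip_width: 0.0109
```

Run:
```python
from go import *
from rig import robot
o=robot.get_obs();print(o["time"],o["position"],o["ft_force"],o["grip_width"])
c=wristcam(robot);cv2.imwrite("pics/w10.png",c["color"][:,:,::-1])
delta(o,(.612,.03,.17),-4.7)
```

```text
20.4333 [ 0.5272309  -0.30023385  0.17035105] [-0.44545485 -0.00691551 -0.753421  ] 0.010909384071002861
t(cm) [15.05 30.59  0.05] rv [-0.    -0.001  0.944] q6 0.13
t(cm) [15.05 30.59  0.05] rv [ 1.000e-03 -0.000e+00 -2.197e+00] q6 -3.01
```

View pics/w10.png

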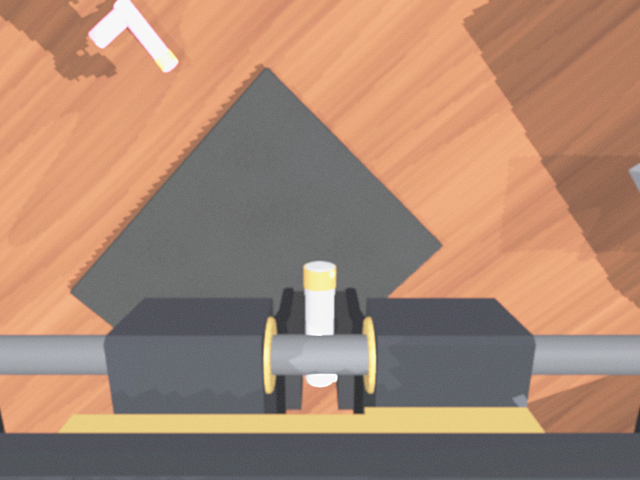

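The stem is held; its ring end shows at (319,278), straight between the pads. Carrying it over.

>>> send_rows(deltas=[{"tx": 15, "ty": 30.6, "tz": -0.3, "rx": 0, "ry": 0, "rz": 0}, {"tx": 15, "ty": 30.6, "tz": -0.3, "rx": 0, "ry": 0, "rz": 0}, {"tx": 15, "ty": 30.6, "tz": -0.3, "rx": 0, "ry": 0, "rz": 0}, {"tx": 15, "ty": 30.6, "tz": -0.3, "rx": 0, "ry": 0, "rz": 0}, {"tx": 15, "ty": 30.6, "tz": -0.3, "rx": 0, "ry": 0, "rz": 0}])

```text
time: 20.9
position: [0.5798, -0.0972, 0.1708]
tool_rot: [0.347, 0.938, 0.0, 0.0]
ft_force: [-0.0, -0.0, -0.1]
grip_width: 0.011
```

>>> send_rows(deltas=[{"tx": 5.8, "ty": 11.8, "tz": 0, "rx": 0, "ry": 0, "rz": 0.944}, {"tx": 5.8, "ty": 11.8, "tz": 0, "rx": 0, "ry": 0, "rz": 0.944}, {"tx": 5.8, "ty": 11.8, "tz": 0, "rx": 0, "ry": 0, "rz": 0.944}, {"tx": 5.8, "ty": 11.8, "tz": 0, "rx": 0, "ry": 0, "rz": 0.944}, {"tx": 5.8, "ty": 11.8, "tz": 0, "rx": 0, "ry": 0, "rz": 0.944}])

```text
time: 21.32
position: [0.6129, 0.033, 0.1706]
tool_rot: [0.609, 0.793, 0.001, 0.0]
ft_force: [-0.0, -0.1, 0.2]
grip_width: 0.0112
```

Run:
```python
from go import *
from rig import robot
o=robot.get_obs();print(o["time"],o["position"],o["ft_force"],o["grip_width"])
delta(o,(.612,.03,.17),-4.7)
```

```text
21.3167 [0.61288423 0.03295864 0.17064976] [-0.00941756 -0.10708656  0.24576125] 0.011189738094597243
t(cm) [-0.26 -0.16  0.06] rv [ 0.001 -0.001  0.343] q6 0.13
t(cm) [-0.26 -0.16  0.06] rv [ 2.000e-03  2.000e-03 -2.799e+00] q6 -3.01
```

>>> send_rows(deltas=[{"tx": 0, "ty": 0, "tz": 0, "rx": 0, "ry": 0, "rz": 0.343}, {"tx": 0, "ty": 0, "tz": 0, "rx": 0, "ry": 0, "rz": 0.343}, {"tx": 0, "ty": 0, "tz": 0, "rx": 0, "ry": 0, "rz": 0.343}, {"tx": 0, "ty": 0, "tz": 0, "rx": 0, "ry": 0, "rz": 0.343}])

```text
time: 21.65
position: [0.6124, 0.0287, 0.1706]
tool_rot: [0.736, 0.677, 0.0, 0.0]
ft_force: [0.8, 1.1, 0.0]
grip_width: 0.011
```

Run:
```python
from go import *
from rig import robot
o=robot.get_obs();print(o["time"],o["position"],o["ft_force"],o["grip_width"])
c=wristcam(robot);cv2.imwrite("pics/w11.png",c["color"][:,:,::-1])
c=robot.camera("side");cv2.imwrite("pics/s11.png",cv2.resize(c["color"][140:300,250:470,::-1],None,fx=3,fy=3))
delta(o,(.611,.03,.09),-4.7)
```

```text
21.65 [0.61237912 0.02866932 0.17055737] [0.77315229 1.05155775 0.03170412] 0.011003466133665906
t(cm) [ 0.12 -0.15  8.06] rv [ 0.     0.    -0.001] q6 0.13
t(cm) [ 0.12 -0.15  8.06] rv [ 0.    -0.     3.141] q6 -3.01
```

View pics/w11.png

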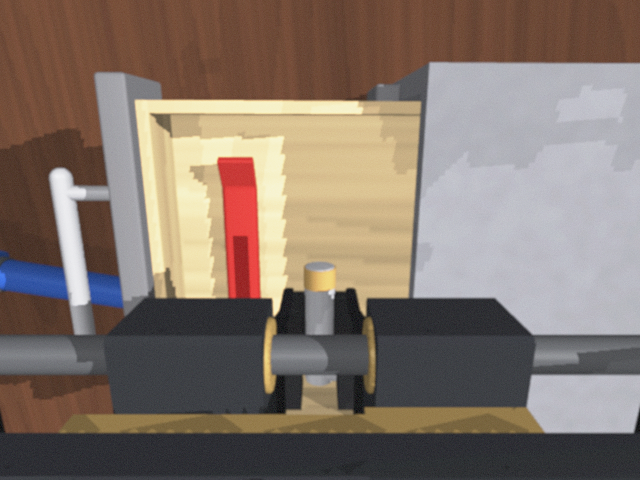

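View pics/s11.png

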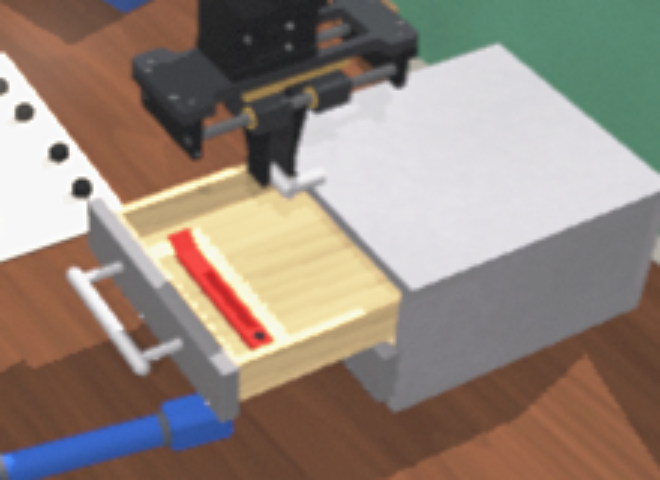

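Stem level, side leg towards the cabinet with about 15 mm of clearance. Lowering it.

>>> send_rows(deltas=[{"tx": 0.1, "ty": -0.3, "tz": 3, "rx": 0, "ry": 0, "rz": 0}, {"tx": 0.1, "ty": -0.3, "tz": 5.5, "rx": 0, "ry": 0, "rz": 0}, {"tx": 0.1, "ty": -0.3, "tz": 7, "rx": 0, "ry": 0, "rz": 0}, {"tx": 0.1, "ty": -0.3, "tz": 7.8, "rx": 0, "ry": 0, "rz": 0}, {"tx": 0.1, "ty": -0.3, "tz": 8.2, "rx": 0, "ry": 0, "rz": 0}])

```text
time: 22.17
position: [0.6089, 0.0296, 0.0869]
tool_rot: [0.735, 0.678, -0.001, -0.001]
ft_force: [-0.1, -0.5, -0.1]
grip_width: 0.0108
```

>>> send_rows(deltas=[{"tx": 0, "ty": 0, "tz": 0.2, "rx": 0, "ry": 0, "rz": 0}, {"tx": 0, "ty": 0, "tz": 0.4, "rx": 0, "ry": 0, "rz": 0}, {"tx": 0, "ty": 0, "tz": 0.6, "rx": 0, "ry": 0, "rz": 0}, {"tx": 0, "ty": 0, "tz": 0.6, "rx": 0, "ry": 0, "rz": 0}])

```text
time: 22.5
position: [0.6101, 0.0296, 0.0828]
tool_rot: [0.735, 0.678, 0.0, 0.0]
ft_force: [-0.3, 0.8, -0.3]
grip_width: 0.011
```

>>> send_rows(deltas=[{"tx": 0, "ty": 0, "tz": 0.15, "rx": 0, "ry": 0, "rz": 0}, {"tx": 0, "ty": 0, "tz": 0.3, "rx": 0, "ry": 0, "rz": 0}, {"tx": 0, "ty": 0, "tz": 0.4, "rx": 0, "ry": 0, "rz": 0}, {"tx": 0, "ty": 0, "tz": 0.4, "rx": 0, "ry": 0, "rz": 0}])

```text
time: 22.83
position: [0.6098, 0.0297, 0.0784]
tool_rot: [0.735, 0.678, 0.0, 0.0]
ft_force: [0.2, -0.0, 0.8]
grip_width: 0.0107
```

>>> send_rows(deltas=[{"tx": 0, "ty": 0, "tz": 0.05, "rx": 0, "ry": 0, "rz": 0}, {"tx": 0, "ty": 0, "tz": 0.1, "rx": 0, "ry": 0, "rz": 0}, {"tx": 0, "ty": 0, "tz": 0.1, "rx": 0, "ry": 0, "rz": 0}])

```text
time: 23.08
position: [0.6104, 0.0296, 0.0783]
tool_rot: [0.735, 0.678, 0.001, 0.001]
ft_force: [-1.4, 0.3, 6.0]
grip_width: 0.0109
```

Contact. Release and rise.

>>> send_rows(deltas=[{"tx": 0, "ty": 0, "tz": -0.05, "rx": 0, "ry": 0, "rz": 0}, {"tx": 0, "ty": 0, "tz": -0.05, "rx": 0, "ry": 0, "rz": 0}, {"tx": 0, "ty": 0, "tz": -0.05, "rx": 0, "ry": 0, "rz": 0}, {"tx": 0, "ty": 0, "tz": -0.05, "rx": 0, "ry": 0, "rz": 0}], claw=2.4)

```text
time: 23.42
position: [0.6094, 0.0297, 0.0774]
tool_rot: [0.735, 0.678, -0.0, -0.0]
ft_force: [-1.4, -0.7, 0.5]
grip_width: 0.0227
```

>>> send_rows(deltas=[{"tx": 0, "ty": 0, "tz": -1, "rx": 0, "ry": 0, "rz": 0}, {"tx": 0, "ty": 0, "tz": -3, "rx": 0, "ry": 0, "rz": 0}, {"tx": 0, "ty": 0, "tz": -6, "rx": 0, "ry": 0, "rz": 0}, {"tx": 0, "ty": 0, "tz": -9, "rx": 0, "ry": 0, "rz": 0}, {"tx": 0, "ty": 0, "tz": -10, "rx": 0, "ry": 0, "rz": 0}])

```text
time: 23.83
position: [0.6123, 0.0294, 0.1826]
tool_rot: [0.735, 0.678, 0.003, 0.003]
ft_force: [-0.3, 0.1, -0.4]
grip_width: 0.0238
```

Run:
```python
from go import *
from rig import robot
o=robot.get_obs();print(o["time"],o["position"],o["ft_force"],o["grip_width"])
c=wristcam(robot);cv2.imwrite("pics/w12.png",c["color"][:,:,::-1])
c=robot.camera("side");cv2.imwrite("pics/s12.png",cv2.resize(c["color"][140:300,250:470,::-1],None,fx=3,fy=3))
```

```text
23.8333 [0.61225022 0.02944675 0.18257749] [-0.27391443  0.09861758 -0.42406651] 0.023823236951655502
```

View pics/w12.png

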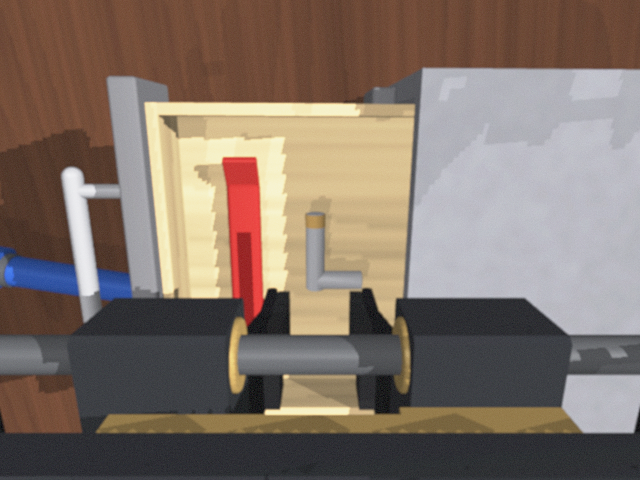

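View pics/s12.png

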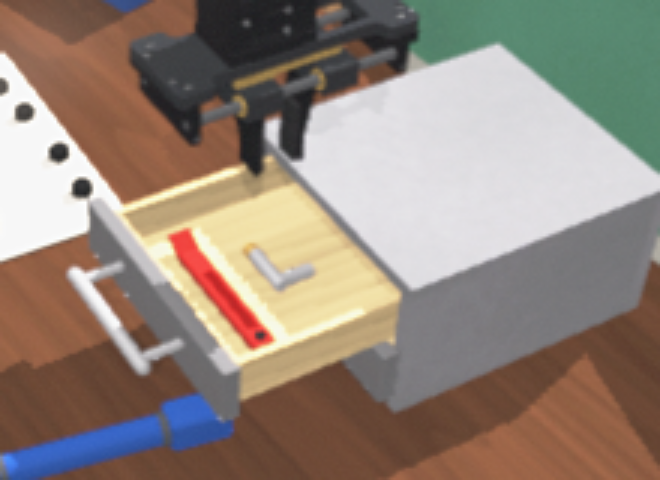

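Both lie flat in the tray: lever at (243,240), stem at (315,250), let go. Now back off in front of the handle with the fingers closed.

>>> send_rows(deltas=[{"tx": -1.2, "ty": -18.7, "tz": 0, "rx": 0, "ry": 0, "rz": 0}, {"tx": -1.2, "ty": -18.7, "tz": 0, "rx": 0, "ry": 0, "rz": 0}, {"tx": -1.2, "ty": -18.7, "tz": 0, "rx": 0, "ry": 0, "rz": 0}, {"tx": -1.2, "ty": -18.7, "tz": 0, "rx": 0, "ry": 0, "rz": 0}, {"tx": -1.2, "ty": -18.7, "tz": 0, "rx": 0, "ry": 0, "rz": 0}], claw=0)

```text
time: 24.35
position: [0.4139, 0.0343, 0.1757]
tool_rot: [0.735, 0.678, -0.003, -0.004]
ft_force: [-0.5, 0.7, -1.0]
grip_width: 0.0024
```

Run:
```python
from go import *
from rig import robot
o=robot.get_obs();print(o["time"],o["position"],o["ft_force"],o["grip_width"])
c=wristcam(robot);cv2.imwrite("pics/w13.png",c["color"][:,:,::-1])
W=np.nan_to_num(cloud(c));x,y,z=W[...,0],W[...,1],W[...,2]
k=(abs(z-.1)<.008)&(x<.495)&(x>.44)&(abs(y)<.12);print(cv2.minAreaRect(W[k][:,:2].astype(np.float32)))
delta(o,(.427,.033,.083),-4.7)
```

```text
24.35 [0.41393806 0.03427386 0.17567658] [-0.46358149  0.69592749 -0.99984181] 0.0024293310647575685
((0.47911450266838074, 0.04860971122980118), (0.08720313012599945, 0.026656867936253548), 84.89871978759766)
t(cm) [-0.03  1.42  9.25] rv [-0.011 -0.001  0.001] q6 0.16
t(cm) [-0.03  1.42  9.25] rv [ 2.000e-03 -1.800e-02 -3.141e+00] q6 -2.98
```

View pics/w13.png

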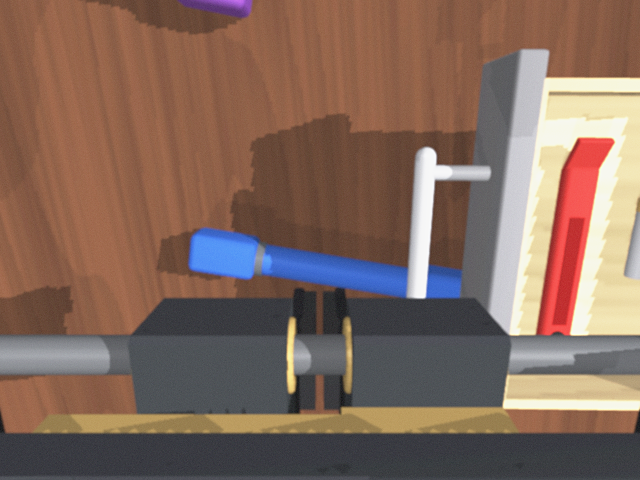

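>>> send_rows(deltas=[{"tx": 0, "ty": 0, "tz": 0, "rx": 0, "ry": 0, "rz": 0}, {"tx": 0, "ty": 0, "tz": 3.5, "rx": 0, "ry": 0, "rz": 0}, {"tx": 0, "ty": 0, "tz": 7, "rx": 0, "ry": 0, "rz": 0}, {"tx": 0, "ty": 0, "tz": 9.5, "rx": 0, "ry": 0, "rz": 0}, {"tx": 0, "ty": 0, "tz": 9.7, "rx": 0, "ry": 0, "rz": 0}])

```text
time: 24.82
position: [0.421, 0.033, 0.0767]
tool_rot: [0.735, 0.678, -0.002, -0.003]
ft_force: [-0.1, 0.3, 0.8]
grip_width: 0.0005
```

>>> send_rows(deltas=[{"tx": 0, "ty": 0, "tz": 0, "rx": 0, "ry": 0, "rz": 0}, {"tx": 0, "ty": 0, "tz": 0, "rx": 0, "ry": 0, "rz": 0}])

```text
time: 24.98
position: [0.4234, 0.0328, 0.0808]
tool_rot: [0.735, 0.678, 0.0, 0.0]
ft_force: [0.5, 0.4, -0.4]
grip_width: 0.0003
```

Run:
```python
from go import *
from rig import robot
o=robot.get_obs();print(o["time"],o["position"],o["ft_force"],o["grip_width"])
delta(o,(.44,.0325,.083),-4.7)
delta(o,(.59,.020,.083),-4.7)
```

```text
24.9833 [0.42335608 0.03276774 0.08075684] [ 0.47135304  0.37796913 -0.3601365 ] 0.00025053001391186895
t(cm) [ 0.11  1.66 -0.22] rv [0.001 0.    0.001] q6 0.16
t(cm) [ 0.11  1.66 -0.22] rv [-0.000e+00  1.000e-03 -3.141e+00] q6 -2.99
t(cm) [ 0.08 16.71 -0.21] rv [0.001 0.    0.001] q6 0.12
t(cm) [ 0.08 16.71 -0.21] rv [-0.000e+00  1.000e-03 -3.141e+00] q6 -3.03
```

>>> send_rows(deltas=[{"tx": 0, "ty": 0.5, "tz": 0, "rx": 0, "ry": 0, "rz": 0}, {"tx": 0, "ty": 1.0, "tz": 0, "rx": 0, "ry": 0, "rz": 0}, {"tx": 0, "ty": 1.5, "tz": 0, "rx": 0, "ry": 0, "rz": 0}, {"tx": 0, "ty": 2.0, "tz": 0, "rx": 0, "ry": 0, "rz": 0}, {"tx": 0, "ty": 2.5, "tz": 0, "rx": 0, "ry": 0, "rz": 0}])

```text
time: 25.4
position: [0.4484, 0.0307, 0.0814]
tool_rot: [0.735, 0.678, 0.001, 0.001]
ft_force: [0.2, 0.5, -0.5]
grip_width: 0.0005
```

>>> send_rows(deltas=[{"tx": 0, "ty": 0.5, "tz": 0, "rx": 0, "ry": 0, "rz": 0}, {"tx": 0, "ty": 1.0, "tz": 0, "rx": 0, "ry": 0, "rz": 0}, {"tx": 0, "ty": 1.5, "tz": 0, "rx": 0, "ry": 0, "rz": 0}, {"tx": 0, "ty": 2.0, "tz": 0, "rx": 0, "ry": 0, "rz": 0}, {"tx": 0, "ty": 2.5, "tz": 0, "rx": 0, "ry": 0, "rz": 0}])

```text
time: 25.82
position: [0.4721, 0.0289, 0.0806]
tool_rot: [0.735, 0.678, -0.0, -0.0]
ft_force: [-1.2, -0.1, 0.4]
grip_width: 0.0007
```

>>> send_rows(deltas=[{"tx": 0, "ty": 0.6, "tz": 0, "rx": 0, "ry": 0, "rz": 0}, {"tx": 0, "ty": 1.2, "tz": 0, "rx": 0, "ry": 0, "rz": 0}, {"tx": 0, "ty": 1.8, "tz": 0, "rx": 0, "ry": 0, "rz": 0}, {"tx": 0, "ty": 2.4, "tz": 0, "rx": 0, "ry": 0, "rz": 0}, {"tx": 0, "ty": 3.0, "tz": 0, "rx": 0, "ry": 0, "rz": 0}])

```text
time: 26.23
position: [0.5025, 0.0263, 0.0806]
tool_rot: [0.735, 0.678, -0.0, -0.0]
ft_force: [-1.8, -0.1, -0.4]
grip_width: 0.0004
```

Run:
```python
from go import *
from rig import robot
o=robot.get_obs();print(o["time"],o["position"],o["ft_force"],o["grip_width"])
c=robot.camera("side");cv2.imwrite("pics/s14.png",cv2.resize(c["color"][140:300,250:470,::-1],None,fx=3,fy=3))
```

```text
26.2333 [0.5025429  0.02627586 0.08059275] [-1.75451051 -0.12565491 -0.37430797] 0.0003906235384195318
```

View pics/s14.png

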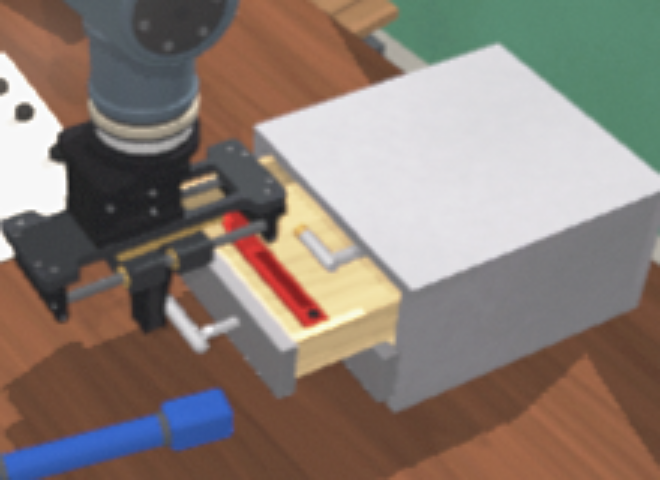

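The tray is sliding on the handle, with the contents lying still.

>>> send_rows(deltas=[{"tx": 0, "ty": 0.6, "tz": 0, "rx": 0, "ry": 0, "rz": 0}, {"tx": 0, "ty": 1.2, "tz": 0, "rx": 0, "ry": 0, "rz": 0}, {"tx": 0, "ty": 1.8, "tz": 0, "rx": 0, "ry": 0, "rz": 0}, {"tx": 0, "ty": 2.4, "tz": 0, "rx": 0, "ry": 0, "rz": 0}, {"tx": 0, "ty": 3.0, "tz": 0, "rx": 0, "ry": 0, "rz": 0}])

```text
time: 26.7
position: [0.5325, 0.0239, 0.0806]
tool_rot: [0.735, 0.678, -0.0, -0.0]
ft_force: [-1.1, -0.9, 0.3]
grip_width: 0.0005
```

>>> send_rows(deltas=[{"tx": 0, "ty": 0.6, "tz": 0, "rx": 0, "ry": 0, "rz": 0}, {"tx": 0, "ty": 1.2, "tz": 0, "rx": 0, "ry": 0, "rz": 0}, {"tx": 0, "ty": 1.8, "tz": 0, "rx": 0, "ry": 0, "rz": 0}, {"tx": 0, "ty": 2.4, "tz": 0, "rx": 0, "ry": 0, "rz": 0}, {"tx": 0, "ty": 3.0, "tz": 0, "rx": 0, "ry": 0, "rz": 0}])

```text
time: 27.12
position: [0.5624, 0.0215, 0.0807]
tool_rot: [0.735, 0.678, -0.0, -0.0]
ft_force: [-2.1, -0.5, -0.8]
grip_width: 0.0003
```

Run:
```python
from go import *
from rig import robot
o=robot.get_obs();print(o["time"],o["position"],o["ft_force"],o["grip_width"])
c=robot.camera("side");cv2.imwrite("pics/s15.png",cv2.resize(c["color"][140:300,250:470,::-1],None,fx=3,fy=3))
```

```text
27.1167 [0.56235885 0.02146194 0.08065173] [-2.10423433 -0.53796325 -0.8085431 ] 0.00028947705081358447
```

View pics/s15.png

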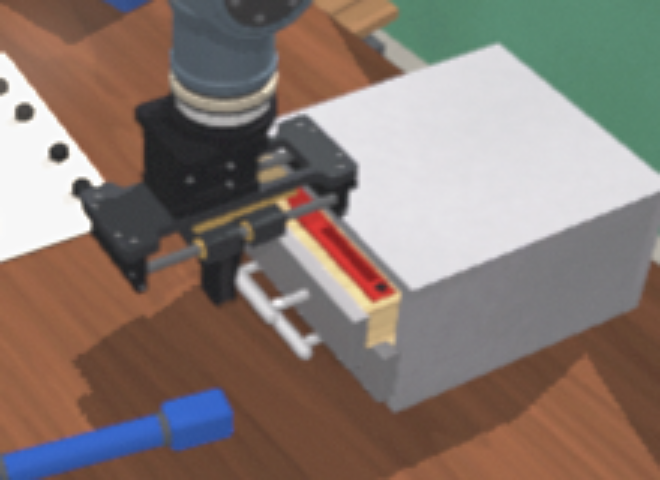

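>>> send_rows(deltas=[{"tx": 0, "ty": 0.5, "tz": 0, "rx": 0, "ry": 0, "rz": 0}, {"tx": 0, "ty": 1.0, "tz": 0, "rx": 0, "ry": 0, "rz": 0}, {"tx": 0, "ty": 1.5, "tz": 0, "rx": 0, "ry": 0, "rz": 0}, {"tx": 0, "ty": 2.0, "tz": 0, "rx": 0, "ry": 0, "rz": 0}, {"tx": 0, "ty": 2.3, "tz": 0, "rx": 0, "ry": 0, "rz": 0}])

```text
time: 27.58
position: [0.5857, 0.0196, 0.0807]
tool_rot: [0.735, 0.678, 0.0, 0.0]
ft_force: [-1.6, -0.3, 0.1]
grip_width: 0.0006
```

>>> send_rows(deltas=[{"tx": 0, "ty": 0.2, "tz": 0, "rx": 0, "ry": 0, "rz": 0}, {"tx": 0, "ty": 0.4, "tz": 0, "rx": 0, "ry": 0, "rz": 0}, {"tx": 0, "ty": 0.6, "tz": 0, "rx": 0, "ry": 0, "rz": 0}, {"tx": 0, "ty": 0.7, "tz": 0, "rx": 0, "ry": 0, "rz": 0}])

```text
time: 27.92
position: [0.592, 0.0191, 0.0807]
tool_rot: [0.735, 0.678, 0.0, 0.0]
ft_force: [-1.3, -0.4, -0.3]
grip_width: 0.0003
```

Run:
```python
from go import *
from rig import robot
o=robot.get_obs();print(o["time"],o["position"],o["ft_force"],o["grip_width"])
c=robot.camera("side");cv2.imwrite("pics/s16.png",cv2.resize(c["color"][140:300,250:470,::-1],None,fx=3,fy=3))
```

```text
27.9167 [0.59196645 0.01908186 0.08072092] [-1.2694632  -0.41581773 -0.30453542] 0.00031701090256992966
```

View pics/s16.png

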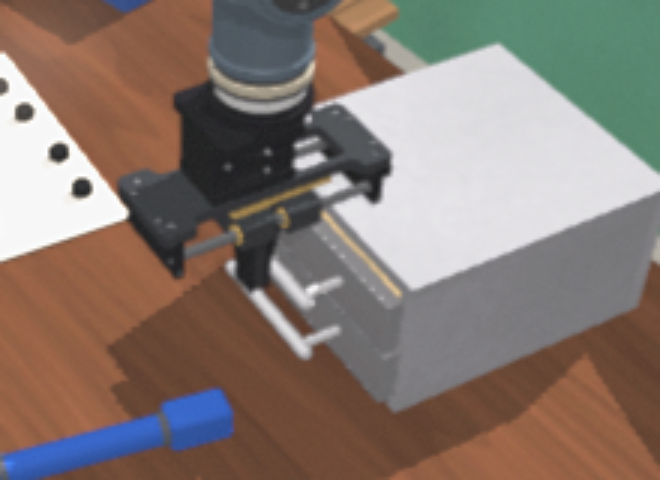

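>>> send_rows(deltas=[{"tx": 0, "ty": 0.15, "tz": 0, "rx": 0, "ry": 0, "rz": 0}, {"tx": 0, "ty": 0.3, "tz": 0, "rx": 0, "ry": 0, "rz": 0}, {"tx": 0, "ty": 0.45, "tz": 0, "rx": 0, "ry": 0, "rz": 0}, {"tx": 0, "ty": 0.6, "tz": 0, "rx": 0, "ry": 0, "rz": 0}])

```text
time: 28.3
position: [0.5944, 0.0189, 0.0806]
tool_rot: [0.735, 0.678, -0.003, -0.003]
ft_force: [-9.3, 0.3, 6.8]
grip_width: 0.0002
```

>>> send_rows(deltas=[{"tx": 0, "ty": 0.1, "tz": 0, "rx": 0, "ry": 0, "rz": 0}, {"tx": 0, "ty": 0.2, "tz": 0, "rx": 0, "ry": 0, "rz": 0}, {"tx": 0, "ty": 0.3, "tz": 0, "rx": 0, "ry": 0, "rz": 0}])

```text
time: 28.55
position: [0.5944, 0.0189, 0.0806]
tool_rot: [0.735, 0.678, -0.005, -0.005]
ft_force: [-14.4, -0.4, 11.4]
grip_width: 0.0003
```

Run:
```python
from go import *
from rig import robot
o=robot.get_obs();print(o["time"],o["position"],o["ft_force"],o["moment"])
c=robot.camera("side");cv2.imwrite("pics/s17.png",cv2.resize(c["color"][180:290,290:430,::-1],None,fx=5,fy=5))
W=np.nan_to_num(cloud(c))
```

```text
28.55 [0.59444325 0.01892893 0.08057304] [-14.3510598   -0.41168225  11.41906299] [-0.2471297   2.21689585  0.0033245 ]
```

View pics/s17.png

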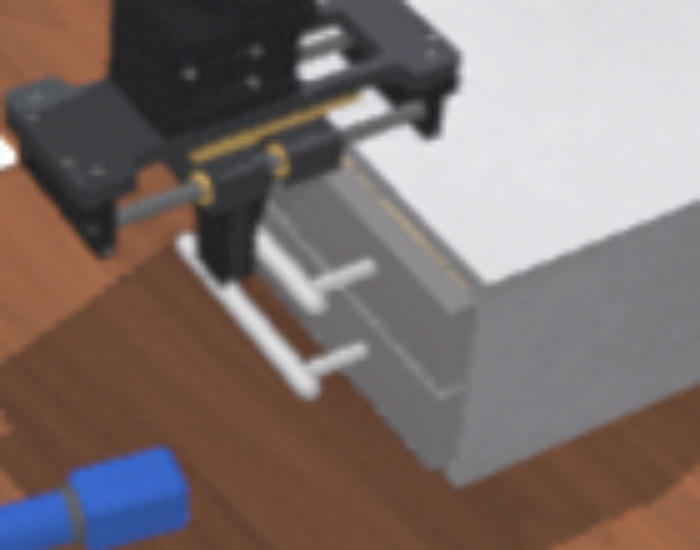

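Force rose at a stop. I'll back off and check whether the tray is really shut, since a thin light strip still shows behind the panel.

>>> send_rows(deltas=[{"tx": 0, "ty": -0.8, "tz": 0, "rx": 0, "ry": 0, "rz": 0}, {"tx": 0, "ty": -1.6, "tz": 0, "rx": 0, "ry": 0, "rz": 0}, {"tx": 0, "ty": -4, "tz": 0, "rx": 0, "ry": 0, "rz": 0}, {"tx": 0, "ty": -8, "tz": 0, "rx": 0, "ry": 0, "rz": 0}, {"tx": 0, "ty": -12, "tz": 0, "rx": 0, "ry": 0, "rz": 0}])

```text
time: 29.02
position: [0.4818, 0.0279, 0.0809]
tool_rot: [0.735, 0.678, 0.001, 0.002]
ft_force: [-0.6, 0.0, -1.6]
grip_width: 0.0003
```

Run:
```python
from go import *
from rig import robot
o=robot.get_obs();print(o["time"],o["position"],o["ft_force"],o["moment"])
for n in("side","top"):
    c=robot.camera(n);pickle.dump(c,open(n+"18.pkl","wb"))
    W=np.nan_to_num(cloud(c));x,y,z=W[...,0],W[...,1],W[...,2]
    ca=np.radians(-4.9);X=x*np.cos(ca)+y*np.sin(ca)
    for Y in(-.06,-.04,-.02,.0,.04):
        k=abs(y-Y)<.008
        pt=k&(abs(z-.118)<.004)&(X>.58)&(X<.67);ct=k&(z>.1265)&(z<.134)&(X>.62)&(X<.7);lo=k&(z>.015)&(z<.055)&(X>.58)&(X<.66);up=k&(z>.075)&(z<.112)&(X>.61)&(X<.66)
        print(n,Y,[np.round(np.percentile(X[m],[5,50,95]),4) if m.sum()>3 else None for m in(pt,ct,lo,up)])
c=pickle.load(open("side18.pkl","rb"));cv2.imwrite("pics/s18.png",cv2.resize(c["color"][170:290,320:430,::-1],None,fx=5,fy=5,interpolation=cv2.INTER_CUBIC))
c=pickle.load(open("top18.pkl","rb"));cv2.imwrite("pics/t18.png",cv2.resize(c["color"][150:270,250:400,::-1],None,fx=5,fy=5,interpolation=cv2.INTER_CUBIC))
```

```text
29.0167 [0.48184283 0.02789317 0.08091014] [-0.55216155  0.01680635 -1.58680508] [-0.10948923  0.05136587 -0.05738653]
side -0.06 [array([0.6391, 0.6453, 0.6545]), array([0.6541, 0.6749, 0.6966]), array([0.6377, 0.639 , 0.6404]), array([0.6372, 0.6391, 0.6405])]
side -0.04 [array([0.6389, 0.647 , 0.6546]), array([0.6553, 0.6754, 0.6971]), array([0.6   , 0.6379, 0.6406]), array([0.6241, 0.6389, 0.6405])]
side -0.02 [array([0.6389, 0.6468, 0.6551]), array([0.6536, 0.6757, 0.6971]), array([0.5989, 0.6372, 0.6407]), array([0.6368, 0.6391, 0.6406])]
side 0.0 [array([0.6393, 0.6456, 0.6535]), array([0.6549, 0.6765, 0.697 ]), array([0.5987, 0.6377, 0.6402]), array([0.6378, 0.639 , 0.6404])]
side 0.04 [array([0.6386, 0.6478, 0.6549]), array([0.6543, 0.6761, 0.6972]), array([0.5986, 0.6061, 0.6395]), array([0.6381, 0.6392, 0.6407])]
top -0.06 [array([0.6418, 0.6495, 0.6573]), array([0.6585, 0.6785, 0.6979]), array([0.641 , 0.6422, 0.643 ]), array([0.6408, 0.642 , 0.6488])]
top -0.04 [array([0.6424, 0.6497, 0.657 ]), array([0.6575, 0.6779, 0.6966]), array([0.6035, 0.6407, 0.6426]), array([0.6198, 0.6416, 0.643 ])]
top -0.02 [array([0.642 , 0.6484, 0.6551]), array([0.6576, 0.6784, 0.6976]), array([0.6019, 0.609 , 0.643 ]), array([0.6104, 0.6412, 0.6434])]
top 0.0 [array([0.642 , 0.6496, 0.6571]), array([0.6583, 0.6794, 0.6982]), array([0.6021, 0.6105, 0.643 ]), array([0.6112, 0.6418, 0.6425])]
top 0.04 [array([0.6423, 0.6493, 0.6576]), array([0.6588, 0.6771, 0.6978]), array([0.6013, 0.6093, 0.6432]), array([0.6117, 0.642 , 0.643 ])]
```

View pics/s18.png

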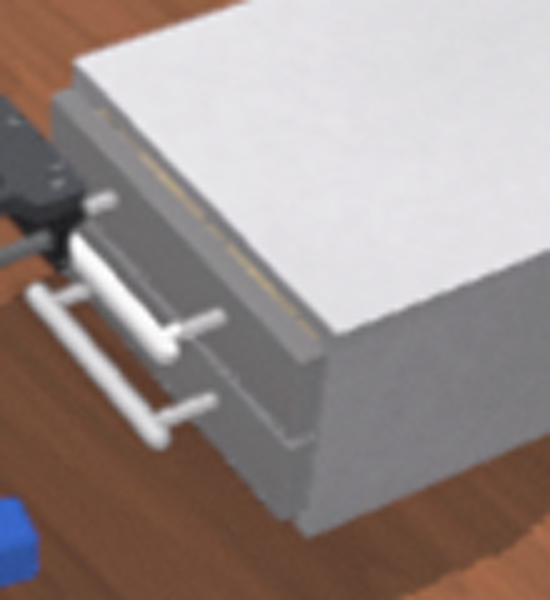

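View pics/t18.png

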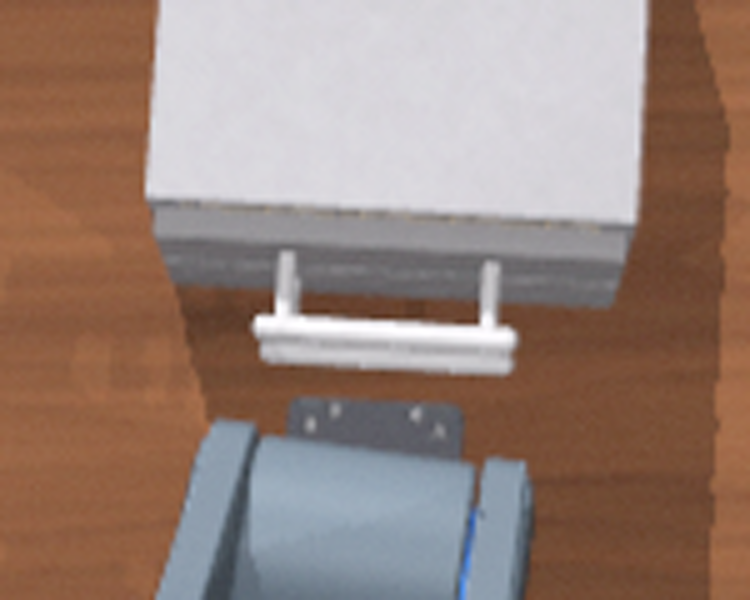

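The upper panel's face (0.6391) is flush with the shut lower drawer's (0.6390), and its back meets the cabinet front, so the tray is shut. I'll raise the arm clear and do a final check of the mat.

>>> send_rows(deltas=[{"tx": 0, "ty": -1, "tz": -3, "rx": 0, "ry": 0, "rz": 0}, {"tx": 0, "ty": -2, "tz": -7, "rx": 0, "ry": 0, "rz": 0}, {"tx": 0, "ty": -3, "tz": -11, "rx": 0, "ry": 0, "rz": 0}, {"tx": 0, "ty": -3, "tz": -14, "rx": 0, "ry": 0, "rz": 0}, {"tx": 0, "ty": -3, "tz": -14, "rx": 0, "ry": 0, "rz": 0}])

```text
time: 29.53
position: [0.4554, 0.0301, 0.2265]
tool_rot: [0.735, 0.678, 0.005, 0.006]
ft_force: [1.0, -0.3, 0.3]
grip_width: 0.0005
```

Run:
```python
from go import *
from rig import robot
o=robot.get_obs();print(o["time"],o["position"],o["ft_force"])
c=robot.camera("top");cv2.imwrite("pics/t19.png",c["color"][:,:,::-1])
W=np.nan_to_num(cloud(c));x,y=W[...,0],W[...,1];hsv=cv2.cvtColor(c["color"],cv2.COLOR_RGB2HSV)
for f in("top0",None):
    cc=pickle.load(open("top0.pkl","rb")) if f else c
    h=cv2.cvtColor(cc["color"],cv2.COLOR_RGB2HSV);k=np.zeros((480,640),np.uint8);k[222:250,140:245]=(h[222:250,140:245,2]<70)
    N,L,S,C=cv2.connectedComponentsWithStats(k);print([(np.round(C[i],1),S[i,4]) for i in range(1,N) if S[i,4]>15])
```

```text
29.5333 [0.45543588 0.03008408 0.22652106] [ 1.00161791 -0.2798513   0.27484749]
[(array([155.4, 234. ]), np.int32(46)), (array([175.5, 233.1]), np.int32(44)), (array([204.6, 234. ]), np.int32(43)), (array([226.9, 236.9]), np.int32(41))]
[(array([155.4, 234.2]), np.int32(40)), (array([175.5, 233.1]), np.int32(39)), (array([204.8, 234.2]), np.int32(35)), (array([227., 237.]), np.int32(39))]
```

View pics/t19.png

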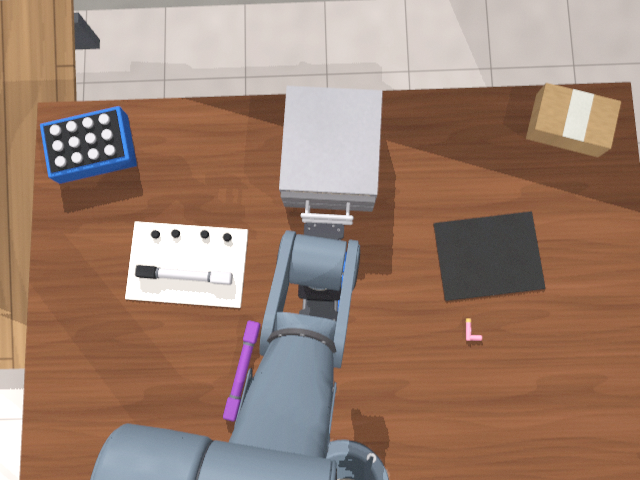

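The four caps are at the same pixels as at the start. The pump lies on the mat at (185,275), the pad is empty and the tray is shut. Handing in.

```bash
python3 -c "
from rig import robot
print(robot.hand_in()); print(robot.get_obs()['time'])"
```

```text
the job is handed in; nothing more can be done
None
the job is handed in; nothing more can be done
```

I did all the steps in the order asked, and handed the job in at about 30 s of the 72 s allowed. The hand-in gives no verdict.

- **Pump:** the aluminium pump lies flat on the white mat, lowered until contact was felt. Its block tops measured 38 mm above the bench against an expected 35 mm. In the top view all four caps are within 0.3 pixel of where they started.
- **Lever and stem:** both were lying flat and let go in the tray before it was shut, as the wrist and side pictures showed. I did not look inside again after shutting.
- **Tray:** I pushed it by the handle against its stop. The push took about 1–2 N while sliding and peaked at about 14 N sideways and 11 N upwards at the stop. A thin light strip still showed above the front panel. The panel's face is level with the shut lower drawer's (0.6391 and 0.6390 m), so I took the tray as fully shut.

At hand-in the arm was raised clear of everything.

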